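Seat the mask plate on its locating pins and lock it

TASK

Set the loose grey mask plate on the black fixture bed and slide it gently along the bed until its three holes drop over the three steel pins and it lies fully flush on the bed - stop pushing as soon as the pins catch it, as they are only lightly clamped and must not be shoved out of their setting. Then swing the hold-down arm round to its stop over the plate and let go. Be gentle with the plate against the pins and bed, and leave the other things on the bench where they are.

Things in the scene. Friction and masses are not known exactly. Their poses are not given: they have to be found in the camera images.
- handle (a point): Centre of the loose mask plate's handle: a level grey plastic bar, 68 mm long (y), 12 thick (x), 12 high, bridging the plate's window on two posts (12 by 10 mm) at y +29, -29. It lies over the plate's centre, 38 mm above the plate's underside; 26 mm free under the bar down to the plate's top. Axes are the plate's, z up.
- plate_mid (a point): Centre of the mask plate, half-way up its thickness: grey rigid plastic, 180 (x) by 130 (y) by 6 mm, about 0.2 kg. Three 12.5 mm round holes: two at x -45, y +42 and -42, one at x +45, y 0 (mm, plate axes); 46.5 mm round window in the middle. It fits with its x axis the same way as the bed's x. It drops onto the pins by its own weight only if the handle is not gripped.
- bed: Black fixture bed, fixed, 240 (x) by 210 (y) by 16 mm; origin at the centre of its underside, z up. Three 10 mm steel pins stand 7 mm above its top (rims bevelled 1 mm) at x -45, y +42 and -42, and x +45, y 0, plus one unknown shift of all three together along the bed's x, from -16 to +16 mm, as set by the last user; it is not measured and must stay as set.
- bed_top (a point): Centre of the bed's top face, 16 mm above its underside. A plate resting on the pin tops has its underside 7 mm above this and slides there; seated, 0 mm (handle 38 mm above this). A hub 34 mm across, 5 mm high, stands amid the pins and comes up in the plate's window. The pins are only lightly clamped: a sideways push over 8 N makes them creep along x; keep that under 4 mm. Plate on bed or pins: under 35 N.
- clamp (a joint): Angle (rad) of the steel hold-down arm about its upright pivot, clockwise from above as it grows; light friction (0.08 N m), stays where left. In the bed's frame pivot to peg points to (-cos(a-0.35), sin(a-0.35)). Starts at 0 to 0.3 beside the plate's long edge, clear of it; at its stop, 1.6, it lies slantwise across the plate. A plate still on the pin tops is in its way.
- clamp_peg (a point): The round upright steel peg at the free end of the hold-down arm, 10 mm across, 30 mm of bare length; this point is on its axis, 18 mm above the arm's top and 12 mm below the peg's top (34.5 mm above the bed's top).
- clamp_pivot (a point): Pivot of the hold-down arm, at the arm's top face, x +80, y -86 mm from the bed's centre, 16.5 mm above the bed's top. The arm is 55 mm from pivot to peg, 13 wide, 8 thick; its underside passes 2.5 mm above a seated plate's top. A screw head 10 mm across stands 12 mm above the pivot.

How it is judged:
By the outcome, as a careful person would: the job done as asked, in the order asked, and still so for the second after the job is handed in, with the robot touching nothing.
It also fails if it takes over 59 s, if anything falls off the work surface, if the arm or the gripper's body presses on something with over 40 N, if the wrist force passes 120 N, or if a joint passes its speed limit or range.

ROBOT

A 6-joint arm with a two-finger parallel gripper is mounted at the origin on the work surface. World frame = base frame: x ahead of the robot, y to its left, z up, the work surface at z = 0. Lengths are in m, angles in rad, forces in N, time in s.
With the tool pointing down it reaches from about 0.35 to 0.85 m from the base axis. Payload 8.1 kg.
Tool frame: the origin (TCP) lies midway between the tips of the shut fingers; the grasp point (between the pads) lies 19 mm behind it (manip.tcp_to_grasp is the distance from the TCP to the grasp point, in m); x points along the fingers, z is the direction in which the jaws open and shut, and the axes are right-handed (so a half turn about x gives the same grasp; the last joint's range is limited). The gripper opens to 93 mm and grips with 3 to 60 N. Pads are 15 mm wide; open, the fingers measure 128 mm over their backs; the gripper's body (75 mm by 188 mm) begins 65 mm behind the grasp point.
Start: joints at [1.041, 0.13, 1.488, -0, 1.523, -0.085], TCP at [0.258, 0.542, 0.179] pointing down, gripper open.
Joint ranges: [-2.96, 2.96], [-0.89, 2.26], [0.02, 2.5], [-1.34, 4.48], [0, 2.73], [-2.66, 2.66]. Speed limits (rad/s): [2.39, 2.39, 2.79, 3.14, 3.14, 3.14].

INTERFACE

Orientations are given as a rotation vector (axis times angle).
In Python, from station import manip gives the robot as it stands. The module is installed in compiled form; this text tells all that it offers.
- The arm moves only by the tool move_arm, never from a script. Its argument "targets" is a list of rows, each a list of 2 entries, a list of its own where there are three numbers: the shift along the tool's x, y, z in m, then the turn about the tool's x in rad. In form: [[[dx, dy, dz], spin], ...]. A call has 1 to 12 rows; each row shifts and turns the commanded pose from where the row before left it, along the tool's axes as they then stand; what a row does not reach is not made up. A row lasts 1/10 s, in which the tool goes at most 50 mm and 8.59 degrees, less where a joint would pass 70% of its speed; a pose out of reach is approached as far as the arm can. A call with a gripper value outside its range is refused whole. "claw" is the opening, from 0 (shut) to 1 (fully open), set as the call begins (left out, the last holds). The fingers move at their own pace and stop on an object; the grip force is fixed at half the most. Time passes only in rows, so rows that do not move let the fingers close. It gives the time, the measured TCP pose, the force and the opening at its end, in the units of the state.
- manip.observe(): the state, without advancing time (a new reading comes with each control period).
- manip.read_camera(name): name is "scene" or "top"; returns a dict with "pixels" (480x640x3 uint8, blue, green, red), "fx", "fy", "cx", "cy" (pixels), "dist_coeffs" ([k1, k2, p1, p2, k3] as OpenCV has them; the pictures are not rectified), "R" (3x3) and "t" (3): a world point X has camera coordinates R X + t. Camera axes: x right, y down, z forward; pixel columns grow to the right and rows downward; lengths in m; the calibration is good to about 2 mm. A picture is of the moment at which its call begins. There is no depth.
- manip.finish_job(): hands the job in, once; it reports no verdict.
The state is a dict: "time": time; "joint_pos": joint angles; "joint_velocities": joint speeds; "effort": joint torques, N m; "position": TCP position; "tool_rot": TCP orientation; "force": force on the tool from outside, world axes, zero at the start; "ft_torque": the same for the moment, N m; "opening": finger opening in m.
Only numpy, scipy, OpenCV 4.12 (cv2) and the standard library are available. Lean on these libraries where they do the work, as an engineer would, in place of code of your own. Each camera call takes 0.05 s, during which the arm holds its last target.

## Working session

There is one attempt and no reset: what is moved stays moved. The work goes in short steps, Python scripts to look and compute and a tool call to move; the robot and the scene stay as the last step left them, time stands still between calls to the robot, and variables do not carry over. Pictures are saved under pics/ and viewed, and the job is handed in when it is done.

Besides the shell and the picture viewer there is one more tool, called as name(argument=value, ...), one argument or row to a line, values as JSON. move_arm: Moves the arm, as the interface text tells. Its arguments: {"type":"object","properties":{"targets":{"type":"array"},"claw":{"type":"number"}},"required":["targets"]}

```bash
mkdir -p pics
python3 - <<'E'
from station import manip
import cv2,numpy as np
s=manip.observe(); print({k:np.round(v,4).tolist() for k,v in s.items()}, manip.tcp_to_grasp)
for n in("scene","top"):
    c=manip.read_camera(n); cv2.imwrite(f"pics/{n}0.png",c["pixels"])
    print(n,c["fx"],c["fy"],c["cx"],c["cy"],c["dist_coeffs"],np.round(c["R"],4).tolist(),np.round(c["t"],4).tolist())
    R=np.array(c["R"]);print("campos",-R.T@c["t"])
E
```

```text
{'time': 0.0, 'joint_pos': [1.0406, 0.1312, 1.4892, 0.0, 1.523, -0.0854], 'joint_velocities': [-0.0005, 0.0005, 0.001, -0.001, -0.0019, -0.0017], 'effort': [0.0004, -55.9839, -49.1763, 0.077, 0.0352, -0.0001], 'position': [0.2578, 0.5411, 0.178], 'tool_rot': [-0.8765, 1.389, 0.8752], 'force': [0.966, -0.3812, 0.676], 'ft_torque': [-0.0453, -0.0148, 0.0337], 'opening': 0.0928} 0.0188
scene 576.6725764746368 576.6725764746368 321.28150083229303 232.4365971832427 [-0.18125934  0.          0.          0.          0.        ] [[0.1329, 0.9911, 0.0059], [0.6899, -0.0882, -0.7185], [-0.7116, 0.0996, -0.6955]] [-0.0331, -0.3493, 1.5629]
campos [ 1.35755586 -0.15366524  0.83617514]
top 473.4284870865449 473.4284870865449 330.9013593533598 242.93956474781328 [0.01097391 0.         0.         0.         0.        ] [[0.0118, -0.9999, 0.0006], [-0.9929, -0.0118, -0.1183], [0.1183, 0.0008, -0.993]] [-0.0397, 0.548, 0.7452]
campos [ 0.4563892  -0.03386137  0.80480838]
```

View pics/top0.png

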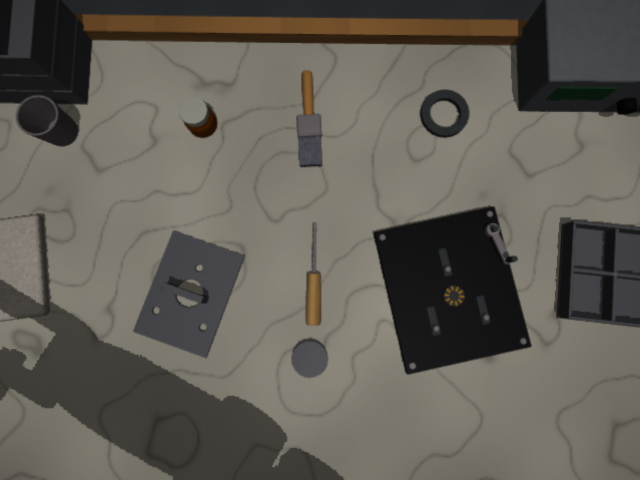

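View pics/scene0.png

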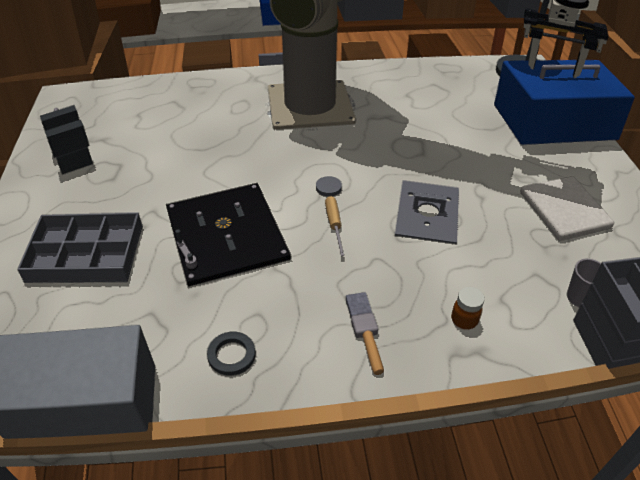

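Run:
```python
import cv2
a=cv2.imread("pics/top0.png")
cv2.imwrite("pics/t_bed.png",cv2.resize(a[200:380,365:540],None,fx=4.4,fy=3.3333,interpolation=cv2.INTER_CUBIC)) if 0 else None
cv2.imwrite("pics/t_bed.png",cv2.convertScaleAbs(cv2.resize(a[198:378,365:545],(600,600)[:2],interpolation=cv2.INTER_CUBIC),alpha=1.6,beta=20))
cv2.imwrite("pics/t_plate.png",cv2.convertScaleAbs(cv2.resize(a[225:365,125:255],(557,600),interpolation=cv2.INTER_CUBIC),alpha=1.4,beta=10))
b=cv2.imread("pics/scene0.png")
cv2.imwrite("pics/s_bed.png",cv2.convertScaleAbs(cv2.resize(b[175:295,155:305],(750,600),interpolation=cv2.INTER_CUBIC),alpha=1.6,beta=20))
cv2.imwrite("pics/s_plate.png",cv2.convertScaleAbs(cv2.resize(b[170:250,385:475],(675,600),interpolation=cv2.INTER_CUBIC),alpha=1.3))
```

```text
(no output)
```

View pics/t_bed.png

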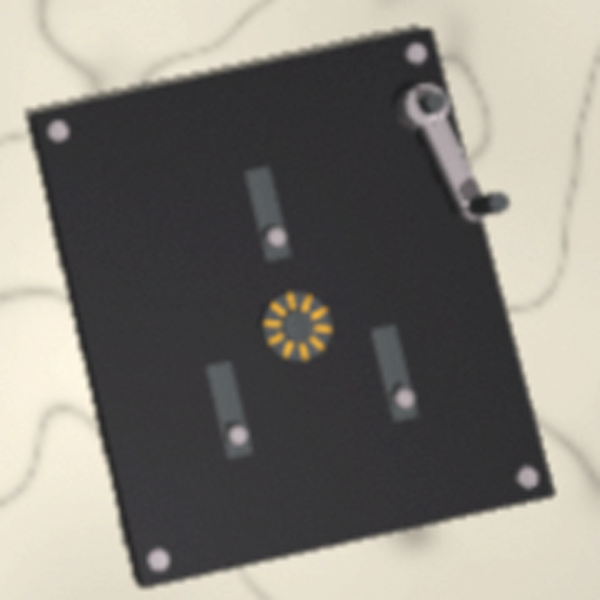

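View pics/t_plate.png

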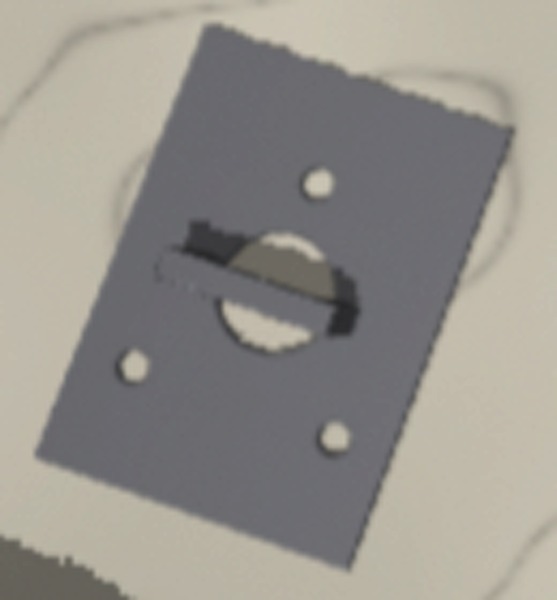

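View pics/s_bed.png

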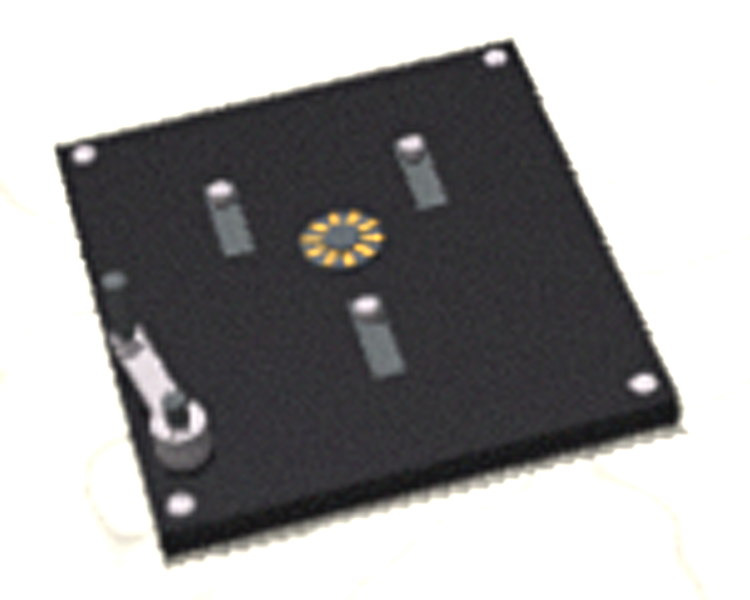

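View pics/s_plate.png

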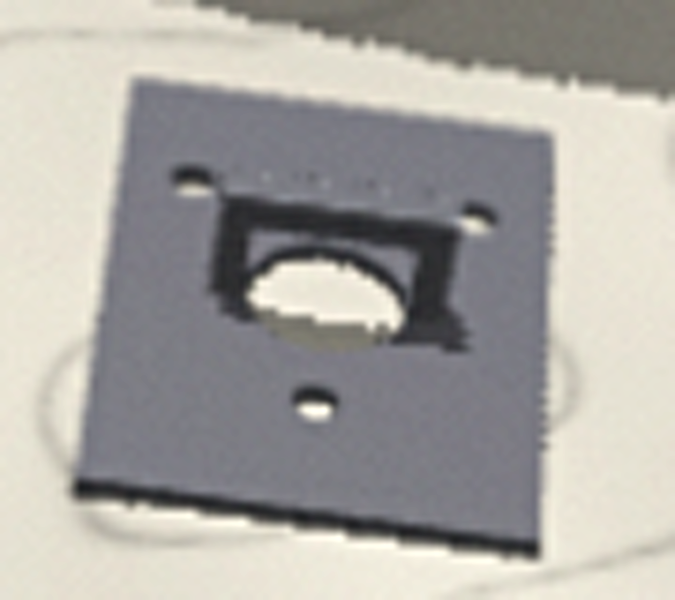

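```bash
cat > h.py <<'E'
import numpy as np,cv2
from scipy.optimize import least_squares
from station import manip
def cam(n,save=None):
    c=manip.read_camera(n)
    if save: cv2.imwrite(save,c["pixels"])
    np.savez(f"cam_{n}.npz",**{k:v for k,v in c.items() if k!="pixels"}); return c
def load(n): return dict(np.load(f"cam_{n}.npz"))
def proj(c,X):
    K=np.array([[c["fx"],0,c["cx"]],[0,c["fy"],c["cy"]],[0,0,1]],float)
    return cv2.projectPoints(np.array(X,float).reshape(-1,1,3),cv2.Rodrigues(np.array(c["R"]))[0],np.array(c["t"],float),K,np.array(c["dist_coeffs"],float))[0].reshape(-1,2)
def uncrop(p,s,o): return (np.array(p,float)+.5)/s-.5+np.array(o)
def ray(c,px,z):
    K=np.array([[c["fx"],0,c["cx"]],[0,c["fy"],c["cy"]],[0,0,1]],float)
    u=cv2.undistortPoints(np.array(px,float).reshape(-1,1,2),K,np.array(c["dist_coeffs"],float)).reshape(-1,2)
    R=np.array(c["R"]);C=-R.T@c["t"]; d=np.c_[u,np.ones(len(u))]@R
    return C+d*((z-C[2])/d[:,2])[:,None]
def place(p,X):
    X=np.array(X,float);c,s=np.cos(p[2]),np.sin(p[2])
    return np.c_[p[0]+c*X[:,0]-s*X[:,1],p[1]+s*X[:,0]+c*X[:,1],X[:,2]]
E
cat > fit.py <<'E'
from h import *
T=cam("top");S=cam("scene")
def fit(obs,p0):
    f=lambda p: np.concatenate([(proj(c,place(p,X))-px).ravel() for c,px,X in obs])
    r=least_squares(f,p0); return r.x,f(r.x).reshape(-1,2)
B=lambda z:[(.12,.105,z),(.12,-.105,z),(-.12,-.105,z),(-.12,.105,z)]
tb=uncrop([(27,110),(430,28),(553,493),(140,587)],600/180,(365,198))
sb=uncrop([(675,398),(163,532),(57,147),(513,40)],5,(155,175))
for nm,o in(("both",[(T,tb,B(.016)),(S,sb,B(.016))]),("top",[(T,tb,B(.016))]),("scene",[(S,sb,B(.016))])):
    p,r=fit(o,[.45,-.27,.2]);print("bed",nm,p.round(4),r.round(1).tolist())
    if nm=="both":pb=p
    if nm=="top":pt=p
    if nm=="scene":ps=p
inv=lambda p,W:(W[:,:2]-p[:2])@np.array([[np.cos(p[2]),-np.sin(p[2])],[np.sin(p[2]),np.cos(p[2])]])
pinT=uncrop([(277,237),(238,435),(405,398),(298,327)],600/180,(365,198))
pinS=uncrop([(368,305),(411,143),(221,188),(342,238)],5,(155,175))
print("pins top",ray(T,pinT,.023).round(4).tolist(),(1000*inv(pt,ray(T,pinT,.023))).round(1).tolist())
print("pins scn",ray(S,pinS,.023).round(4).tolist(),(1000*inv(ps,ray(S,pinS,.023))).round(1).tolist())
slot=uncrop([(258,168),(279,260),(220,364),(240,457),(384,327),(405,419)],600/180,(365,198))
print("slot ends",(1000*inv(pt,ray(T,slot,.016))).round(1).tolist())
P=[(.09,.065,.006),(.09,-.065,.006),(-.09,-.065,.006),(-.09,.065,.006)]
tp=uncrop([(208,25),(513,128),(350,570),(37,455)],600/140,(125,225))
sp=uncrop([(540,545),(75,482),(132,78),(553,133)],7.5,(385,170))
for nm,o in(("both",[(T,tp,P),(S,sp,P)]),("top",[(T,tp,P)]),("scene",[(S,sp,P)])):
    p,r=fit(o,[.45,.2,-.3]);print("plate",nm,p.round(4),r.round(1).tolist())
hT=uncrop([(319,183),(134,367),(335,437)],600/140,(125,225))
print("holes",(1000*inv(p,ray(T,hT,.006))).round(1).tolist())
# clamp
peg=ray(T,uncrop([(497,202)],600/180,(365,198)),.0605);print("peg",peg.round(4),(1000*inv(pt,peg)).round(1))
E
python3 fit.py
```

```text
bed both [ 0.4782 -0.2328  0.2263] [[0.1, 0.3], [0.2, -1.3], [0.6, 0.5], [-0.8, 0.2], [1.4, -0.1], [-1.0, 0.6], [-0.7, -0.6], [0.2, -0.7]]
bed top [ 0.4781 -0.2327  0.2265] [[0.0, 0.3], [0.2, -1.2], [0.6, 0.5], [-0.8, 0.3]]
bed scene [ 0.4784 -0.2327  0.226 ] [[1.4, -0.0], [-1.0, 0.6], [-0.6, -0.6], [0.2, -0.7]]
pins top [[0.5089, -0.2267, 0.023], [0.412, -0.2059, 0.023], [0.4309, -0.2878, 0.023], [0.4647, -0.2362, 0.023]] [[31.4, -1.0], [-58.4, 41.0], [-58.4, -43.0], [-13.8, -0.4]]
pins scn [[0.5108, -0.2253, 0.023], [0.4131, -0.2052, 0.023], [0.4316, -0.2865, 0.023], [0.4695, -0.2354, 0.023]] [[33.3, 0.0], [-57.4, 41.5], [-57.7, -41.8], [-9.3, -0.5]]
slot ends [[67.1, -1.9], [20.1, -1.0], [-23.6, 40.0], [-69.7, 41.2], [-23.2, -43.8], [-69.1, -42.6]]
plate both [ 0.4654  0.2038 -0.323 ] [[-0.7, -0.9], [-0.3, 0.0], [-0.4, -0.4], [-0.8, 0.2], [-0.5, -0.3], [-1.0, -0.4], [-0.9, -0.0], [-0.7, -0.0]]
plate top [ 0.4649  0.2029 -0.3233] [[-0.2, -0.7], [0.3, 0.3], [0.1, -0.1], [-0.2, 0.5]]
plate scene [ 0.4662  0.2053 -0.3239] [[0.3, -0.1], [-0.2, -0.2], [-0.2, 0.1], [0.1, 0.2]]
holes [[44.5, -2.6], [-46.0, 39.4], [-45.5, -44.0]]
peg [[ 0.5242 -0.3215  0.0605]] [[ 25.  -96.9]]
```

```bash
cat >> h.py <<'E'
from scipy.spatial.transform import Rotation as Ro
def go(x,y,z,yaw):
    """print tool-frame shift and spin to bring TCP to x,y,z with jaw axis (tool z) along world yaw (mod pi)"""
    s=manip.observe();R=Ro.from_rotvec(s["tool_rot"]).as_matrix();p=np.array(s["position"])
    d=R.T@(np.array([x,y,z])-p); cur=np.arctan2(R[1,2],R[0,2])
    dy=(yaw-cur+np.pi/2)%np.pi-np.pi/2
    print("t",round(s["time"],2),"pos",p.round(4),"x-axis",R[:,0].round(4),"jaw yaw",round(cur,4),"F",np.round(s["force"],2),"op",round(s["opening"],4))
    print("shift",d.round(4),"spin",round(-dy,4),"j6",np.round(s["joint_pos"][5],2))
E
python3 -c "
from h import *
go(.4655,.204,.12,-.323)"
```

```text
t 0.2 pos [0.2579 0.5413 0.1784] x-axis [-6.e-04 -1.e-03 -1.e+00] jaw yaw 1.126 F [-0.37 -0.62  0.26] op 0.0933
shift [ 0.0586 -0.3325 -0.2151] spin 1.449 j6 -0.09
```

move_arm(
  targets=[
    [[0.006,-0.033,-0.0215],0],
    [[0.006,-0.033,-0.0215],0],
    [[0.006,-0.033,-0.0215],0],
    [[0.006,-0.033,-0.0215],0],
    [[0.006,-0.033,-0.0215],0],
    [[0.006,-0.033,-0.0215],0],
    [[0.006,-0.033,-0.0215],0],
    [[0.006,-0.033,-0.0215],0],
    [[0.006,-0.033,-0.0215],0],
    [[0.006,-0.033,-0.0215],0],
  ],
  claw=1,
)

```text
time: 1.2
position: [0.4641, 0.2041, 0.1188]
tool_rot: [-0.876, 1.387, 0.876]
force: [1.0, 1.1, -0.7]
opening: 0.0928
```

move_arm(
  targets=[
    [[0,0,0],0.145],
    [[0,0,0],0.145],
    [[0,0,0],0.145],
    [[0,0,0],0.145],
    [[0,0,0],0.145],
    [[0,0,0],0.145],
    [[0,0,0],0.145],
    [[0,0,0],0.145],
    [[0,0,0],0.145],
    [[0,0,0],0.145],
    [[0,0,0],0],
    [[0,0,0],0],
  ],
)

```text
time: 2.4
position: [0.4634, 0.2055, 0.1189]
tool_rot: [0.251, 1.556, -0.251]
force: [0.0, -0.2, -0.3]
opening: 0.0931
```

```bash
python3 -c "
from h import *
go(.4655,.204,.020,-.323)"
```

```text
t 2.4 pos [0.4634 0.2055 0.1189] x-axis [-2.e-04 -1.e-04 -1.e+00] jaw yaw -0.3196 F [ 0.   -0.24 -0.31] op 0.0931
shift [ 0.0989 -0.0008  0.0025] spin 0.0034 j6 0.64
```

move_arm(
  targets=[
    [[0.02,-0.0008,0.0025],0.0034],
    [[0.02,0,0],0],
    [[0.02,0,0],0],
    [[0.02,0,0],0],
    [[0.012,0,0],0],
    [[0.007,0,0],0],
    [[0,0,0],0],
  ],
)

```text
time: 3.1
position: [0.4651, 0.2038, 0.0193]
tool_rot: [0.255, 1.557, -0.257]
force: [0.8, -0.4, -1.1]
opening: 0.093
```

Run:
```python
from h import *
go(.4655,.204,.020,-.323)
T=cam("top","pics/top1.png");S=cam("scene","pics/scene1.png")
a=cv2.imread("pics/top1.png")[225:365,125:255];b=cv2.imread("pics/scene1.png")[130:250,375:495]
cv2.imwrite("pics/g1.png",np.hstack([cv2.resize(a,(390,420)),cv2.resize(b,(420,420))])[:, :800])
```

```text
t 3.1 pos [0.4651 0.2038 0.0193] x-axis [-1.4e-03 -5.0e-04 -1.0e+00] jaw yaw -0.3262 F [ 0.85 -0.42 -1.09] op 0.093
shift [-0.0007  0.0003  0.0004] spin -0.0032 j6 0.64
```

View pics/g1.png

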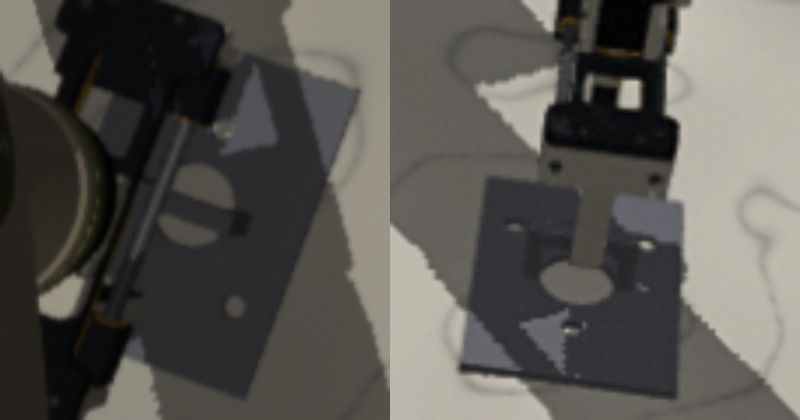

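move_arm(
  targets=[
    [[0,0,0],0],
    [[0,0,0],0],
    [[0,0,0],0],
    [[0,0,0],0],
    [[0,0,0],0],
    [[0,0,0],0],
    [[0,0,0],0],
    [[0,0,0],0],
  ],
  claw=0,
)

```text
time: 4.0
position: [0.4656, 0.204, 0.02]
tool_rot: [0.257, 1.556, -0.257]
force: [0.0, -0.0, -0.7]
opening: 0.0335
```

```bash
python3 -c "
from h import *
go(.465,-.236,.12,.2263)"
```

```text
t 4.0 pos [0.4656 0.204  0.02  ] x-axis [-1.e-04 -0.e+00 -1.e+00] jaw yaw -0.3274 F [ 0.02 -0.04 -0.72] op 0.0335
shift [-0.1    -0.4168  0.1409] spin -0.5537 j6 0.64
```

Fingers are still closing; wait.

move_arm(
  targets=[
    [[0,0,0],0],
    [[0,0,0],0],
    [[0,0,0],0],
    [[0,0,0],0],
    [[0,0,0],0],
  ],
)

```text
time: 4.5
position: [0.4656, 0.204, 0.02]
tool_rot: [0.257, 1.555, -0.257]
force: [0.2, -0.7, 0.3]
opening: 0.0005
```

Run:
```python
from h import *
T=cam("top","pics/top2.png");S=cam("scene","pics/scene2.png")
a=cv2.imread("pics/top2.png")[225:365,125:255];b=cv2.imread("pics/scene2.png")[130:250,375:495]
cv2.imwrite("pics/g2.png",cv2.convertScaleAbs(np.hstack([cv2.resize(a,(371,400)),cv2.resize(b,(400,400))])[:, :800],alpha=1.8))
```

```text
(no output)
```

View pics/g2.png

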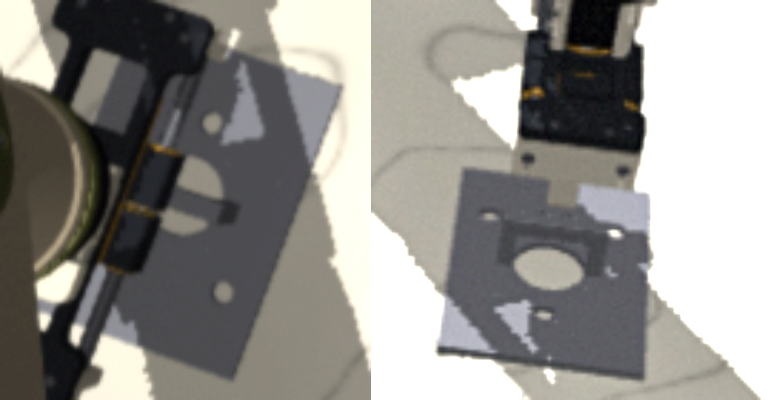

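Run:
```python
from h import *
T=load("top");S=load("scene")
go(.4655,.204,.020,-.323)
import json
img=cv2.imread("pics/scene2.png");im2=cv2.imread("pics/top2.png")
pl=np.array([.4655,.204,-.323])
pts=place(pl,[(0,0,0.02),(.006,.034,.044),(.006,-.034,.044),(-.006,-.034,.044),(-.006,.034,.044),(.006,.034,.032),(.006,-.034,.032)])
k=5
for im,c,o,n in((img,S,(375,130),"s"),(im2,T,(125,225),"t")):
    cr=cv2.convertScaleAbs(cv2.resize(im[o[1]:o[1]+120,o[0]:o[0]+120],None,fx=k,fy=k,interpolation=cv2.INTER_CUBIC),alpha=1.8)
    for i,p in enumerate(proj(c,pts)):
        q=((p-o+.5)*k).astype(int);cv2.circle(cr,tuple(q),3,(0,0,255) if i==0 else (0,255,0),-1)
    cv2.imwrite(f"pics/ov_{n}.png",cr)
```

```text
t 4.6 pos [0.4656 0.204  0.02  ] x-axis [-0. -0. -1.] jaw yaw -0.3274 F [-0.18  0.04 -0.13] op 0.0003
shift [ 0.     -0.0001 -0.0001] spin -0.0044 j6 0.64
```

View pics/ov_s.png

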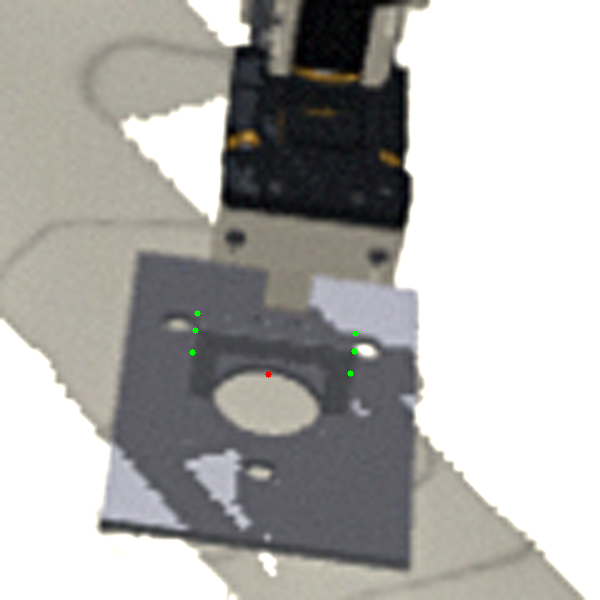

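View pics/ov_t.png

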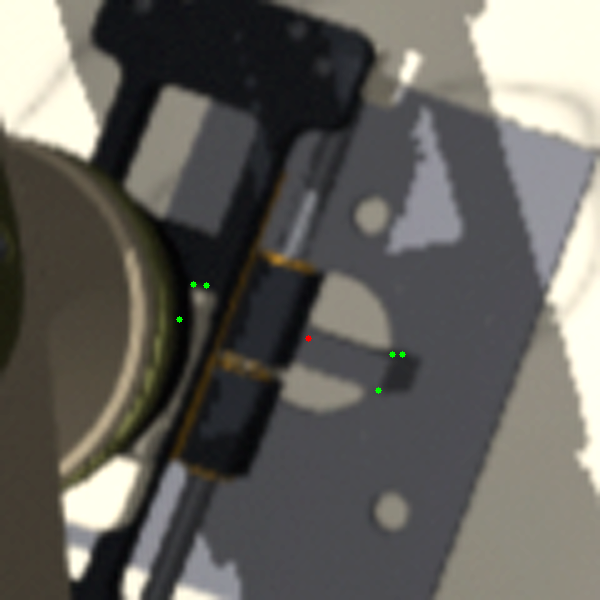

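```bash
python3 - <<'E'
from h import *
T=load("top");S=load("scene")
for z in(.06,.08,.1,.12,.14): print(z,ray(T,[(175,297.4)],z).round(4),ray(S,[(375+288/5,130+310/5)],z-.04).round(4))
pl=np.array([.4655,.204,-.323])
E
python3 - <<'E'
import cv2
b=cv2.imread("pics/scene2.png")
cv2.imwrite("pics/z1.png",cv2.convertScaleAbs(cv2.resize(b[60:260,360:560],(600,600),interpolation=cv2.INTER_CUBIC),alpha=2.2))
E
```

```text
0.06 [[0.4567 0.209  0.06  ]] [[0.4261 0.225  0.02  ]]
0.08 [[0.4567 0.2025 0.08  ]] [[0.4489 0.2158 0.04  ]]
0.1 [[0.4567 0.196  0.1   ]] [[0.4717 0.2065 0.06  ]]
0.12 [[0.4567 0.1894 0.12  ]] [[0.4945 0.1972 0.08  ]]
0.14 [[0.4566 0.1829 0.14  ]] [[0.5174 0.1879 0.1   ]]
```

View pics/z1.png

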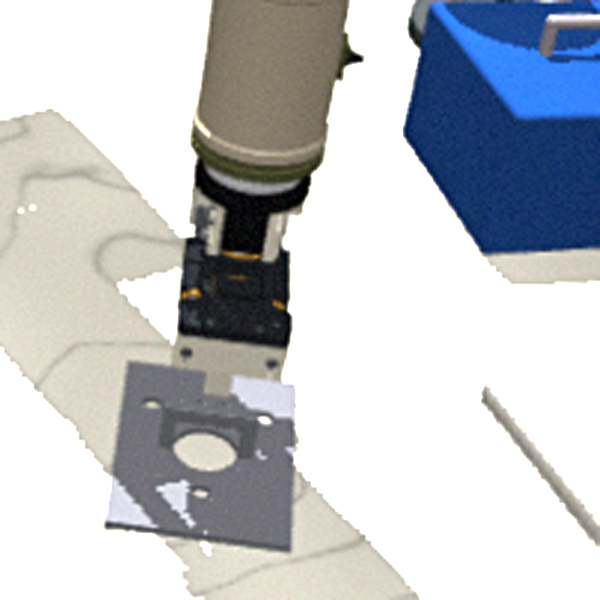

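View pics/scene1.png

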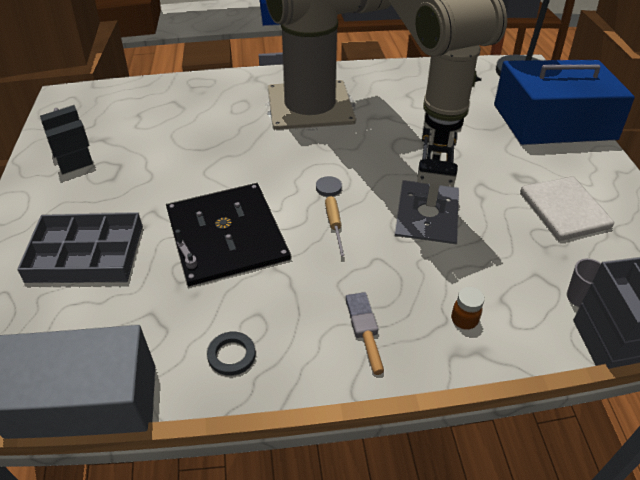

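Run:
```python
from h import *
S=load("scene")
px=(375+(595-390)/3.5,130+262/3.5)
for z in(.0,.02,.03,.04,.06): print(z,ray(S,[px],z).round(4))
print(proj(S,[(.509,.189,.02),(.526,.183,.02),(.509,.189,.055),(.526,.183,.055)]).round(1),px)
a=cv2.imread("pics/scene1.png");b=cv2.imread("pics/scene2.png")
c=np.hstack([cv2.resize(i[130:245,390:480],None,fx=4.4,fy=5,interpolation=cv2.INTER_CUBIC) for i in(a,b)])
cv2.imwrite("pics/z2.png",cv2.convertScaleAbs(c,alpha=2.2))
```

```text
0.0 [[0.4465 0.2244 0.    ]]
0.02 [[0.4683 0.2153 0.02  ]]
0.03 [[0.4792 0.2108 0.03  ]]
0.04 [[0.4901 0.2063 0.04  ]]
0.06 [[0.5119 0.1972 0.06  ]]
[[426.8 218.5]
 [426.2 224.3]
 [429.  206.1]
 [428.4 211.8]] (433.57142857142856, 204.85714285714286)
```

View pics/z2.png

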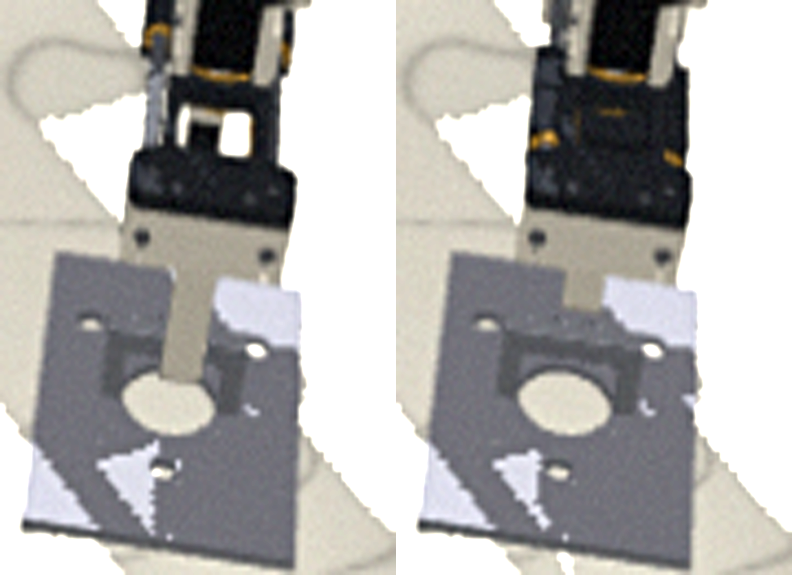

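Run:
```python
from h import *
S=load("scene");T=load("top")
c,s=np.cos(-.327),np.sin(-.327)
for z in(.104,.139):
  for u in (.094,):
    for v in(-.0375,.0375):
      P=(.4656+c*u-s*v,.204+s*u+c*v,z)
      print(z,v,proj(S,[P]).round(1),"crop",((proj(S,[P])[0]-(390,130))*(4.4,5)).round(0), "top",proj(T,[P]).round(1))
```

```text
0.104 -0.0375 [[412.  200.7]] crop [ 97. 353.] top [[215.8 239.8]]
0.104 0.0375 [[450.3 205.8]] crop [265. 379.] top [[168.9 223.3]]
0.139 -0.0375 [[414.  186.8]] crop [106. 284.] top [[209.9 236.7]]
0.139 0.0375 [[453.2 192. ]] crop [278. 310.] top [[160.6 219.3]]
```

View pics/top2.png

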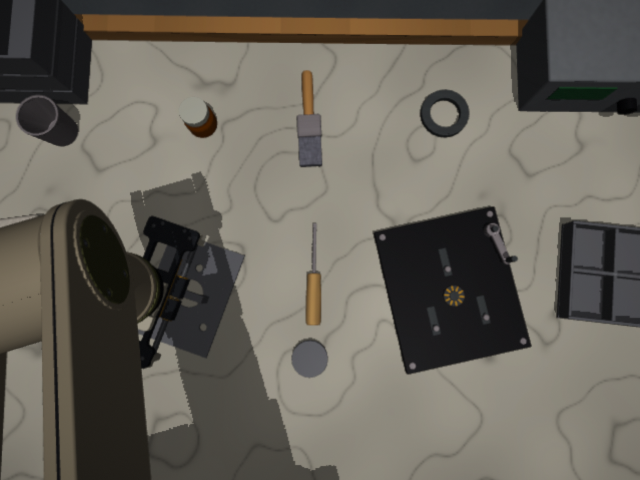

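Run:
```python
from h import *
S=load("scene");T=load("top")
print(proj(S,[(0,0,0),(0.09,0.09,0),(.09,-.09,0),(0.5,.5,0)]).round(1))
```

```text
[[309.2 104.7]
 [347.1 120.4]
 [278.9 125.1]
 [556.1 210.9]]
```

move_arm(
  targets=[
    [[0,0,0],0],
    [[0,0,0],0],
    [[0,0,0],0],
    [[0,0,0],0],
    [[0,0,0],0],
    [[0,0,0],0],
    [[0,0,0],0],
    [[0,0,0],0],
    [[0,0,0],0],
  ],
  claw=0.8,
)

```text
time: 5.5
position: [0.4656, 0.204, 0.02]
tool_rot: [0.257, 1.556, -0.257]
force: [-0.0, 0.0, -0.1]
opening: 0.068
```

move_arm(
  targets=[
    [[0.005,0,0],0],
    [[0.005,0,0],0],
    [[0.005,0,0],0],
    [[0,0,0],0],
  ],
)

```text
time: 5.9
position: [0.4646, 0.2036, 0.0037]
tool_rot: [0.256, 1.557, -0.258]
force: [-0.5, 0.2, -1.0]
opening: 0.0745
```

Run:
```python
from h import *
go(.4655,.204,.020,-.323)
S=cam("scene","pics/scene3.png")
b=cv2.imread("pics/scene3.png")
cv2.imwrite("pics/z3.png",cv2.convertScaleAbs(cv2.resize(b[130:245,390:490],None,fx=5,fy=5,interpolation=cv2.INTER_CUBIC),alpha=2.2))
```

```text
t 5.9 pos [0.4646 0.2036 0.0037] x-axis [-2.e-03 -7.e-04 -1.e+00] jaw yaw -0.3274 F [-0.52  0.2  -1.  ] op 0.0745
shift [-0.0163  0.0006  0.0007] spin -0.0044 j6 0.64
```

View pics/z3.png

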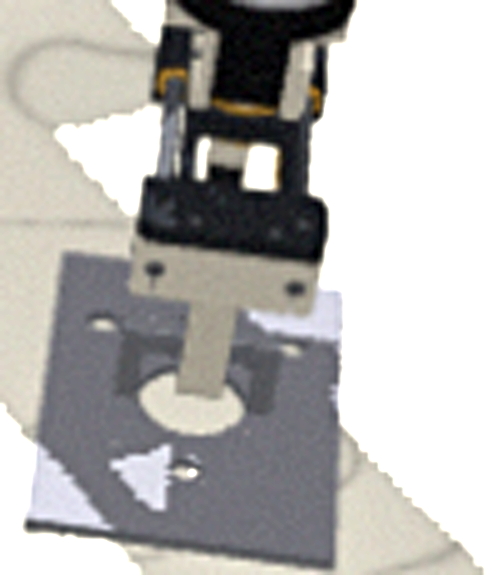

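Run:
```python
from h import *
S=load("scene")
c,s=np.cos(-.327),np.sin(-.327)
for px in [(390+202/5,130+395/5)]:
  for z in(.03,.04,.05,.06,.07):
    w=ray(S,[px],z)[0]; d=w[:2]-np.array([.4646,.2036]); print(z,w.round(4),"along jaw",round(d@[c,s],4),"side",round(d@[-s,c],4))
```

```text
0.03 [0.4913 0.2004 0.03  ] along jaw 0.0263 side 0.0055
0.04 [0.5021 0.196  0.04  ] along jaw 0.0379 side 0.0048
0.05 [0.5128 0.1916 0.05  ] along jaw 0.0495 side 0.0041
0.06 [0.5236 0.1872 0.06  ] along jaw 0.0611 side 0.0034
0.07 [0.5343 0.1828 0.07  ] along jaw 0.0727 side 0.0027
```

move_arm(
  targets=[
    [[0.006,0,0],0],
    [[0.006,0,0],0],
    [[0.006,0,0],0],
    [[0.004,0,0],0],
    [[0.003,0,0],0],
    [[0,0,0],0],
  ],
)

```text
time: 6.55
position: [0.4652, 0.2039, -0.0206]
tool_rot: [0.257, 1.556, -0.257]
force: [0.7, -1.2, -0.2]
opening: 0.0747
```

Run:
```python
from h import *
go(.4655,.204,.020,-.323)
S=cam("scene","pics/scene4.png");T=cam("top","pics/top4.png")
b=cv2.imread("pics/scene4.png");t=cv2.imread("pics/top4.png")
cv2.imwrite("pics/z4.png",cv2.convertScaleAbs(np.hstack([cv2.resize(b[130:250,390:470],(400,600),interpolation=cv2.INTER_CUBIC),cv2.resize(t[215:365,145:245],(400,600),interpolation=cv2.INTER_CUBIC)]),alpha=2))
```

```text
t 6.55 pos [ 0.4652  0.2039 -0.0206] x-axis [-9.e-04 -3.e-04 -1.e+00] jaw yaw -0.3274 F [ 0.66 -1.16 -0.24] op 0.0747
shift [-0.0406  0.0002  0.0002] spin -0.0044 j6 0.64
```

View pics/z4.png

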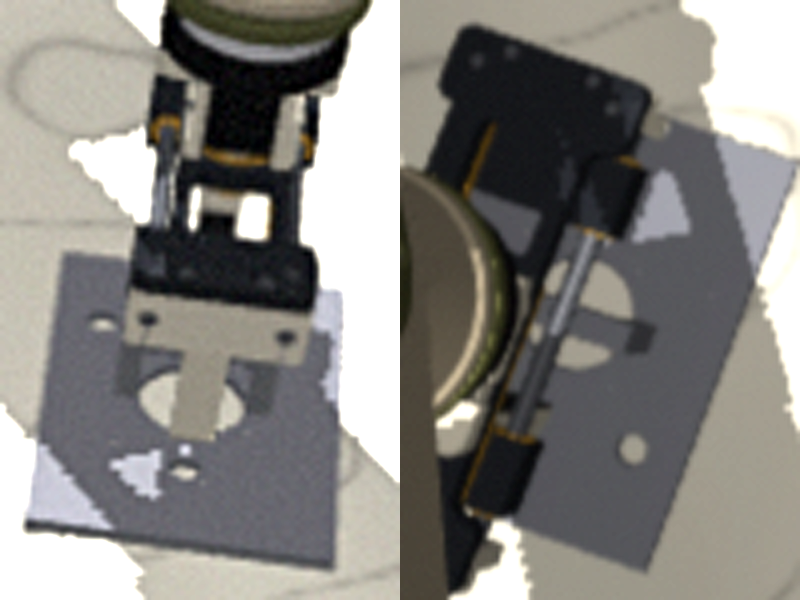

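move_arm(
  targets=[
    [[0.003,0,0],0],
    [[0.003,0,0],0],
    [[0.002,0,0],0],
    [[0,0,0],0],
    [[0,0,0],0],
  ],
)

```text
time: 7.15
position: [0.4656, 0.204, -0.028]
tool_rot: [0.257, 1.556, -0.257]
force: [-0.2, 0.6, -0.3]
opening: 0.0744
```

Run:
```python
from h import *
go(.4655,.204,.020,-.323)
S=cam("scene","pics/scene5.png")
b=cv2.imread("pics/scene5.png")
cv2.imwrite("pics/z5.png",cv2.convertScaleAbs(cv2.resize(b[180:240,395:470],(750,600),interpolation=cv2.INTER_CUBIC),alpha=2))
```

```text
t 7.15 pos [ 0.4656  0.204  -0.028 ] x-axis [-2.e-04 -1.e-04 -1.e+00] jaw yaw -0.3274 F [-0.16  0.59 -0.32] op 0.0744
shift [-0.048   0.     -0.0001] spin -0.0044 j6 0.64
```

View pics/z5.png

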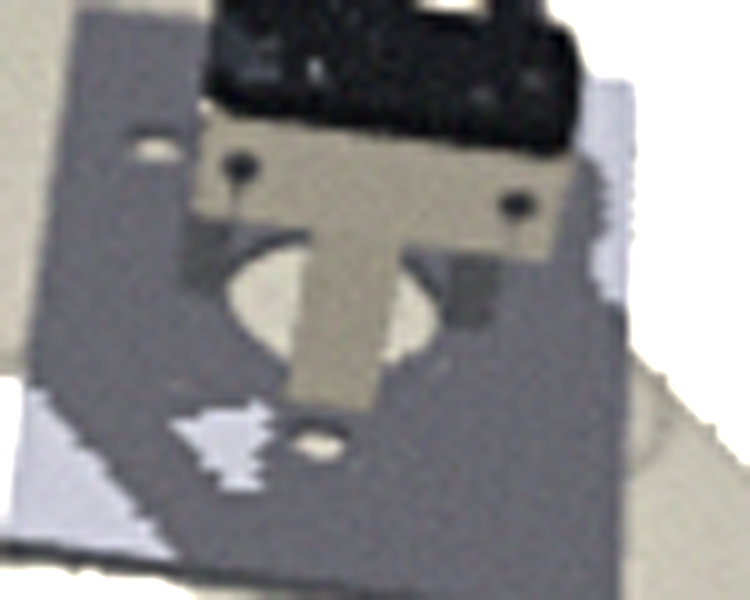

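Run:
```python
from h import *
S=load("scene")
c,s=np.cos(-.327),np.sin(-.327)
for px in [(395+330.5/10-.5,180+407.5/10-.5)]:
  for z in(.006,.01,.015,.02,.025,.03):
    w=ray(S,[px],z)[0]; d=w[:2]-np.array([.4656,.204]); print(z,w.round(4),"along jaw",round(d@[c,s],4),"side",round(d@[-s,c],4))
print(proj(S,place([.4656,.204,-.327],[(u,v,z) for z in(.012,.02,.03) for u in(.037,.0545) for v in(-.0075,.0075)])).round(1).tolist())
```

```text
0.006 [0.4999 0.195  0.006 ] along jaw 0.0353 side 0.0025
0.01 [0.504  0.1934 0.01  ] along jaw 0.0398 side 0.0023
0.015 [0.5092 0.1913 0.015 ] along jaw 0.0454 side 0.0019
0.02 [0.5143 0.1892 0.02  ] along jaw 0.0509 side 0.0016
0.025 [0.5195 0.1871 0.025 ] along jaw 0.0565 side 0.0013
0.03 [0.5247 0.185  0.03  ] along jaw 0.0621 side 0.0009
[[423.2, 218.1], [430.2, 219.0], [422.6, 223.6], [429.7, 224.6], [423.7, 215.3], [430.7, 216.2], [423.1, 220.8], [430.3, 221.8], [424.3, 211.8], [431.4, 212.7], [423.7, 217.3], [430.9, 218.3]]
```

move_arm(
  targets=[
    [[0,0,0],0],
    [[0,0,0],0],
    [[0,0,0],0],
    [[0,0,0],0],
    [[0,0,0],0],
    [[0,0,0],0],
    [[0,0,0],0],
    [[0,0,0],0],
    [[0,0,0],0],
    [[0,0,0],0],
    [[0,0,0],0],
    [[0,0,0],0],
  ],
  claw=0,
)

```text
time: 8.4
position: [0.4656, 0.204, -0.028]
tool_rot: [0.257, 1.556, -0.257]
force: [0.0, 0.4, 0.6]
opening: 0.0114
```

move_arm(
  targets=[
    [[-0.005,0,0],0],
    [[-0.01,0,0],0],
    [[-0.02,0,0],0],
    [[-0.02,0,0],0],
    [[-0.02,0,0],0],
    [[-0.01,0,0],0],
    [[0,0,0],0],
  ],
)

```text
time: 9.1
position: [0.4672, 0.2045, 0.0592]
tool_rot: [0.258, 1.552, -0.255]
force: [0.9, 0.5, -2.2]
opening: 0.0112
```

Run:
```python
from h import *
go(.465,-.236,.057,.2263)
S=cam("scene","pics/scene6.png");T=cam("top","pics/top6.png")
b=cv2.imread("pics/scene6.png")
```

```text
t 9.1 pos [0.4672 0.2045 0.0592] x-axis [ 0.0037  0.0012 -1.    ] jaw yaw -0.3274 F [ 0.92  0.54 -2.15] op 0.0112
shift [ 0.0017 -0.4178  0.1395] spin -0.5537 j6 0.64
```

View pics/scene6.png

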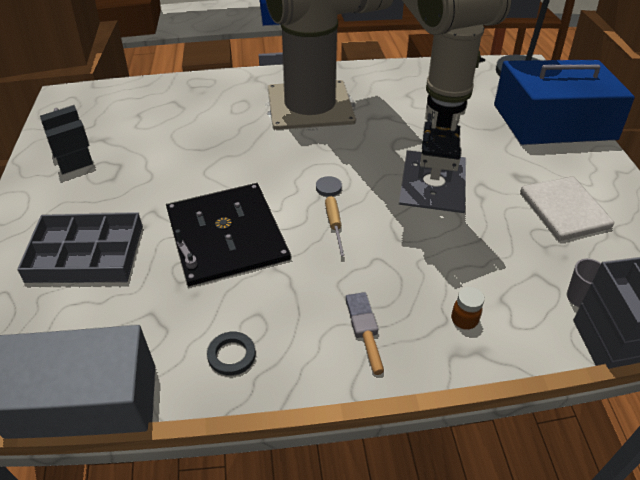

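move_arm(
  targets=[
    [[0,-0.02,0.0067],0],
    [[0,-0.036,0.012],0],
    [[0,-0.036,0.012],0],
    [[0,-0.036,0.012],0],
    [[0,-0.036,0.012],0],
    [[0,-0.036,0.012],0],
    [[0,-0.036,0.012],0],
    [[0,-0.036,0.012],0],
    [[0,-0.036,0.012],0],
    [[0,-0.036,0.012],0],
    [[0,-0.036,0.012],0],
    [[0,-0.02,0.0067],0],
  ],
)

```text
time: 10.4
position: [0.462, -0.2199, 0.0555]
tool_rot: [0.258, 1.557, -0.258]
force: [0.2, 0.5, -1.9]
opening: 0.0114
```

move_arm(
  targets=[
    [[0,-0.018,0.006],0],
    [[0,0,0],-0.1],
    [[0,0,0],-0.11],
    [[0,0,0],-0.11],
    [[0,0,0],-0.11],
    [[0,0,0],-0.1],
    [[0,0,0],-0.024],
    [[0,0,0],0],
    [[0,0,0],0],
    [[0,0,0],0],
  ],
)

```text
time: 11.4
position: [0.4631, -0.2365, 0.0568]
tool_rot: [-0.177, 1.564, 0.177]
force: [0.7, -0.8, -2.2]
opening: 0.0121
```

Run:
```python
from h import *
go(.465,-.236,.057,.2263)
S=cam("scene","pics/scene7.png");T=cam("top","pics/top7.png")
```

```text
t 11.4 pos [ 0.4631 -0.2365  0.0568] x-axis [-3.e-04  2.e-04 -1.e+00] jaw yaw 0.2252 F [ 0.69 -0.8  -2.22] op 0.0121
shift [-0.0002  0.0001  0.002 ] spin -0.0011 j6 -0.8
```

View pics/top7.png

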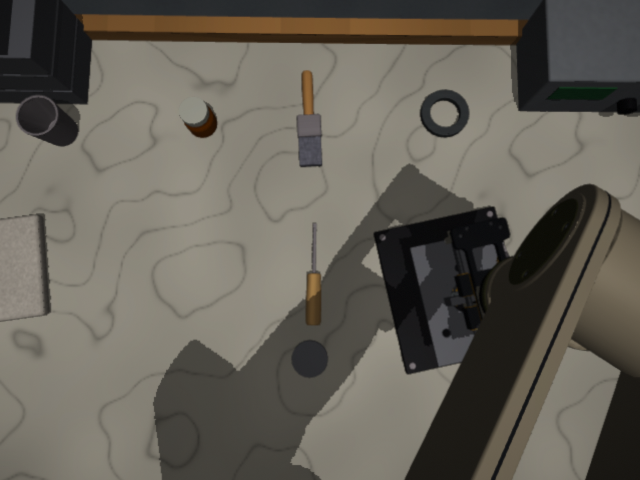

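View pics/scene7.png

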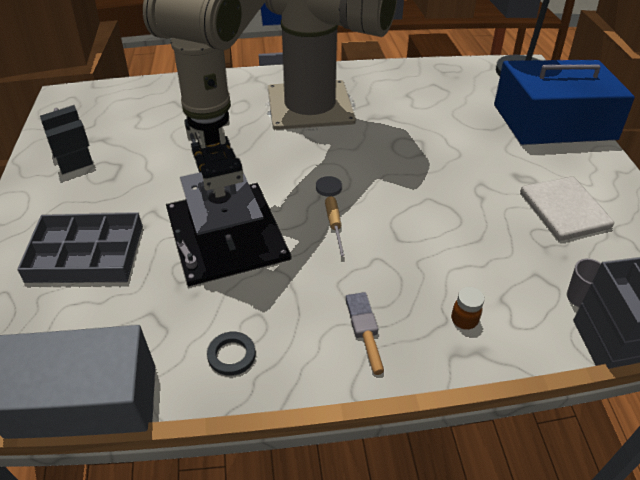

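Run:
```python
from h import *
go(.4737,-.2344,.0,.2265)
```

```text
t 11.5 pos [ 0.4632 -0.2366  0.057 ] x-axis [-0.e+00  1.e-04 -1.e+00] jaw yaw 0.2257 F [ 0.5  -0.12 -2.35] op 0.012
shift [ 0.057  -0.0002  0.0107] spin -0.0008 j6 -0.8
```

move_arm(
  targets=[
    [[0.008,0,0.004],-0.001],
    [[0.015,0,0.0067],0],
    [[0.015,0,0],0],
    [[0.01,0,0],0],
    [[0.006,0,0],0],
    [[0.003,0,0],0],
    [[0,0,0],0],
    [[0,0,0],0],
  ],
)

```text
time: 12.3
position: [0.474, -0.2345, 0.0006]
tool_rot: [-0.179, 1.563, 0.178]
force: [-0.4, 0.3, -2.9]
opening: 0.0114
```

Run:
```python
from h import *
go(.4737,-.2344,.0,.2265)
S=cam("scene","pics/scene8.png");T=cam("top","pics/top8.png")
b=cv2.imread("pics/scene8.png");t=cv2.imread("pics/top8.png")
cv2.imwrite("pics/z8s.png",cv2.convertScaleAbs(cv2.resize(b[175:295,155:305],(750,600),interpolation=cv2.INTER_CUBIC),alpha=1.8))
cv2.imwrite("pics/z8t.png",cv2.convertScaleAbs(cv2.resize(t[198:378,365:545],(600,600),interpolation=cv2.INTER_CUBIC),alpha=2.2,beta=10))
```

```text
t 12.3 pos [ 0.474  -0.2345  0.0006] x-axis [ 7.e-04 -4.e-04 -1.e+00] jaw yaw 0.2274 F [-0.44  0.34 -2.91] op 0.0114
shift [ 0.0006  0.0002 -0.0003] spin 0.0009 j6 -0.78
```

View pics/z8s.png

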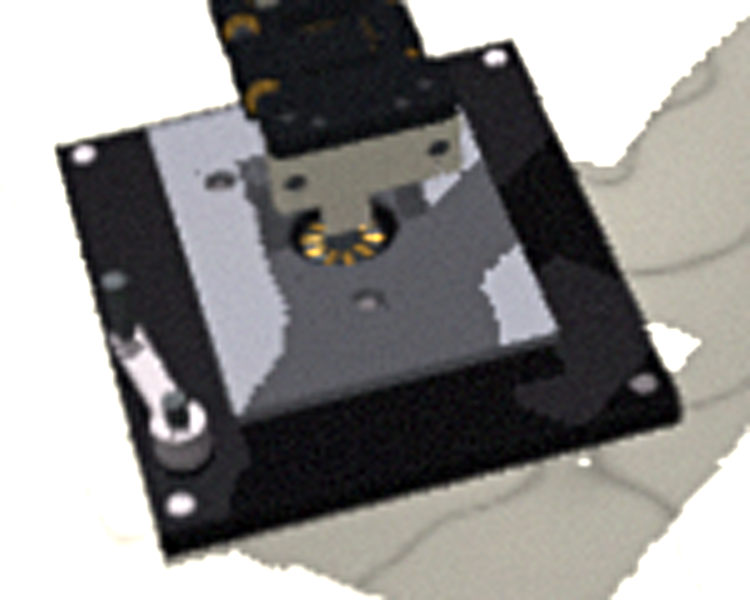

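View pics/z8t.png

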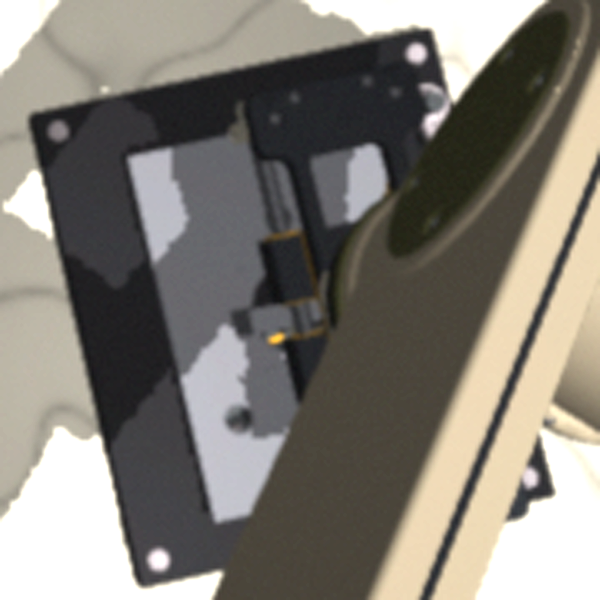

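```bash
cat > pf.py <<'E'
from h import *
def fitp(obs,p0,zfree=False):
    f=lambda p: np.concatenate([(proj(c,place(p[:3],np.array(X)+[0,0,p[3] if zfree else 0]))-px).ravel() for c,px,X in obs])
    r=least_squares(f,list(p0)+([0] if zfree else [])); return r.x,f(r.x).reshape(-1,2)
def corners(z): return dict(fl=(.09,.065,z),fr=(.09,-.065,z),nr=(-.09,-.065,z),nl=(-.09,.065,z),h1=(.045,0,z),h2=(-.045,.042,z),h3=(-.045,-.042,z))
sc=lambda p:uncrop(p,5,(155,175)); tc=lambda p:uncrop(p,600/180,(365,198))
E
python3 - <<'E'
from pf import *
S=load("scene");T=load("top");C=corners(.0346)
os=(S,sc([(555,332),(237,410),(150,130),(367,299),(220,181)]),[C[k] for k in("fl","fr","nr","h1","h3")])
ot=(T,tc([(127,155),(216,522),(238,416)]),[C[k] for k in("fl","nl","h2")])
for n,o in(("s",[os]),("t",[ot]),("b",[os,ot])):
    p,r=fitp(o,(.47,-.23,.22));print(n,p.round(4),r.round(1).tolist())
p,r=fitp([os,ot],(.47,-.23,.22),True);print(p.round(4),r.round(1).tolist())
E
```

```text
s [ 0.4745 -0.2337  0.2251] [[0.4, 0.0], [-0.6, 0.8], [-0.5, -0.6], [0.5, -0.4], [0.2, -0.1]]
t [ 0.4746 -0.2346  0.2305] [[-0.1, 0.1], [-0.2, -0.4], [0.3, 0.3]]
b [ 0.4745 -0.2342  0.2294] [[0.2, -0.1], [-0.6, 0.9], [-0.9, -0.4], [0.3, -0.4], [-0.1, -0.0], [-0.3, 0.1], [-0.6, -0.3], [0.0, 0.3]]
[ 4.745e-01 -2.342e-01  2.295e-01  1.000e-04] [[0.3, -0.1], [-0.6, 0.9], [-0.9, -0.4], [0.3, -0.4], [-0.1, -0.0], [-0.3, 0.1], [-0.6, -0.3], [0.0, 0.3]]
```

move_arm(
  targets=[
    [[0.002,0,0],0],
    [[0.002,0,0],0],
    [[0,0,0],0],
    [[0.0005,0,0],0],
    [[0,0,0],0],
  ],
)

```text
time: 12.9
position: [0.4736, -0.2342, -0.0045]
tool_rot: [-0.179, 1.563, 0.179]
force: [0.7, -0.3, -2.5]
opening: 0.0115
```

move_arm(
  targets=[
    [[0.0005,0,0],0],
    [[0,0,0],0],
  ],
)

```text
time: 13.1
position: [0.4737, -0.2342, -0.0049]
tool_rot: [-0.179, 1.563, 0.179]
force: [-0.3, 0.3, -2.6]
opening: 0.0115
```

move_arm(
  targets=[
    [[0.0005,0,0],0],
    [[0,0,0],0],
  ],
)

```text
time: 13.3
position: [0.4738, -0.2343, -0.005]
tool_rot: [-0.179, 1.563, 0.179]
force: [-3.0, 1.5, 3.2]
opening: 0.012
```

move_arm(
  targets=[
    [[0,0,0],0],
    [[0,0,0],0],
    [[0,0,0],0],
    [[0,0,0],0],
  ],
  claw=0.22,
)

```text
time: 13.7
position: [0.4737, -0.2343, -0.0055]
tool_rot: [-0.179, 1.563, 0.179]
force: [-0.1, -0.8, 0.3]
opening: 0.0204
```

Run:
```python
from h import *
go(.4737,-.2344,.0,.2265)
S=cam("scene","pics/scene9.png");T=cam("top","pics/top9.png")
b=cv2.imread("pics/scene9.png");t=cv2.imread("pics/top9.png")
cv2.imwrite("pics/z9s.png",cv2.convertScaleAbs(cv2.resize(b[175:295,155:305],(750,600),interpolation=cv2.INTER_CUBIC),alpha=1.8))
cv2.imwrite("pics/z9t.png",cv2.convertScaleAbs(cv2.resize(t[198:378,365:545],(600,600),interpolation=cv2.INTER_CUBIC),alpha=2.2,beta=10))
```

```text
t 13.7 pos [ 0.4737 -0.2343 -0.0055] x-axis [ 1.e-04 -1.e-04 -1.e+00] jaw yaw 0.2276 F [-0.12 -0.79  0.32] op 0.0204
shift [-0.0055 -0.0001 -0.    ] spin 0.0011 j6 -0.78
```

View pics/z9s.png

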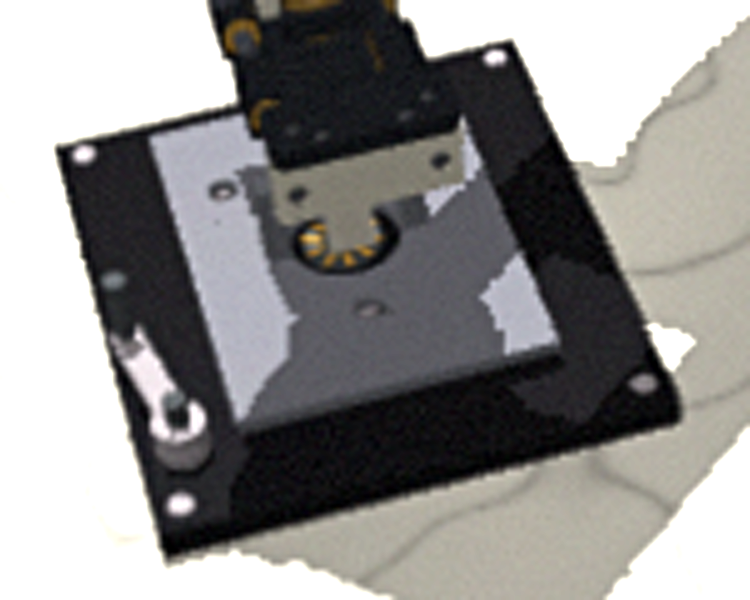

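View pics/z9t.png

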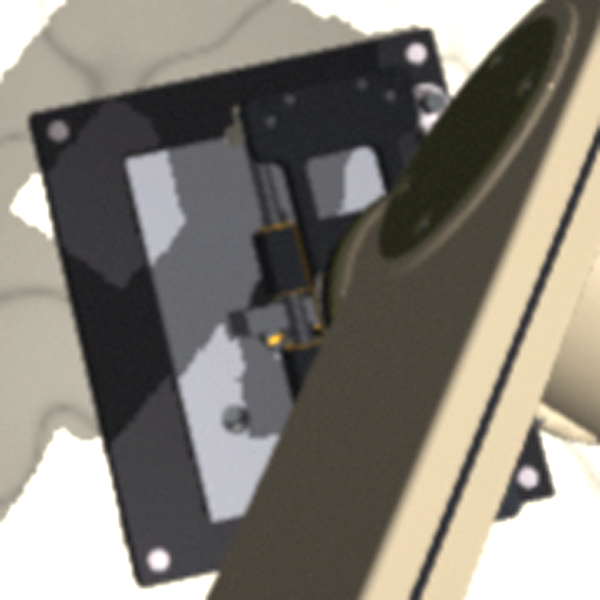

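Run:
```python
from pf import *
S=load("scene");T=load("top");C=corners(.029)
os=(S,sc([(560,350),(240,428),(152,140),(370,308),(222,189)]),[C[k] for k in("fl","fr","nr","h1","h3")])
ot=(T,tc([(126,156),(213,523),(236,418)]),[C[k] for k in("fl","nl","h2")])
for n,o in(("s",[os]),("t",[ot]),("b",[os,ot])):
    p,r=fitp(o,(.47,-.23,.22));print(n,p.round(4),r.round(1).tolist())
    d=p[:2]-[.4659,-.2362];print("bed offs",(1000*d@np.array([[.9745,-.2244],[.2244,.9745]])).round(2))
```

```text
s [ 0.4763 -0.233   0.222 ] [[-0.2, -0.8], [-0.6, -0.1], [-0.1, -0.1], [0.4, 0.4], [0.5, 0.8]]
bed offs [10.88  0.74]
t [ 0.4736 -0.2349  0.2255] [[0.1, 0.6], [-0.2, -0.6], [0.1, 0.0]]
bed offs [ 7.83 -0.44]
b [ 0.4746 -0.234   0.2308] [[-0.4, -1.7], [-0.6, -0.6], [-0.8, -0.4], [0.1, -0.2], [-0.1, 0.4], [-0.7, 0.2], [-0.4, -1.1], [-0.2, -0.5]]
bed offs [9.   0.17]
```

move_arm(
  targets=[
    [[0,0,-0.001],0],
    [[0,0,-0.001],0],
    [[0,0,-0.001],0],
    [[0,0,-0.0005],0],
    [[0,0,0],0],
  ],
)

```text
time: 14.3
position: [0.4701, -0.235, -0.0055]
tool_rot: [-0.179, 1.563, 0.179]
force: [-0.6, -0.1, -0.2]
opening: 0.0206
```

move_arm(
  targets=[
    [[0,0,-0.0007],0],
    [[0,0,-0.0007],0],
    [[0,0,-0.0007],0],
    [[0,0,-0.0007],0],
    [[0,0,-0.0007],0],
    [[0,0,-0.0005],0],
    [[0,0,0],0],
  ],
)

```text
time: 15.0
position: [0.4663, -0.2359, -0.0054]
tool_rot: [-0.179, 1.563, 0.179]
force: [0.8, 0.1, 0.1]
opening: 0.0209
```

```bash
cat > look.py <<'E'
import sys
from pf import *
n=sys.argv[1]
go(.4737,-.2344,.0,.2265)
b=cam("scene",f"pics/scene{n}.png")["pixels"];t=cam("top",f"pics/top{n}.png")["pixels"]
A=cv2.resize(b[180:275,160:270],(440,380),interpolation=cv2.INTER_CUBIC);B=cv2.resize(t[228:368,390:480],(244,380),interpolation=cv2.INTER_CUBIC)
cv2.imwrite(f"pics/z{n}.png",cv2.convertScaleAbs(np.hstack([A,B]),alpha=2))
E
python3 look.py 10
```

```text
t 15.0 pos [ 0.4663 -0.2359 -0.0054] x-axis [ 1.e-04 -1.e-04 -1.e+00] jaw yaw 0.2276 F [0.77 0.06 0.15] op 0.0209
shift [-0.0054 -0.0002  0.0075] spin 0.0011 j6 -0.79
```

View pics/z10.png

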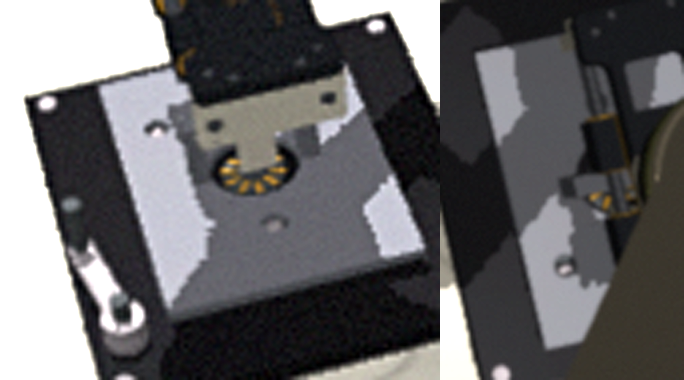

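move_arm(
  targets=[
    [[0,0,-0.0005],0],
    [[0,0,-0.0005],0],
    [[0,0,-0.0005],0],
    [[0,0,-0.0005],0],
    [[0,0,-0.0005],0],
    [[0,0,0],0],
  ],
)

```text
time: 15.7
position: [0.4638, -0.2365, -0.0055]
tool_rot: [-0.179, 1.564, 0.179]
force: [1.2, -0.7, -0.2]
opening: 0.0202
```

```bash
python3 look.py 11
```

```text
t 15.7 pos [ 0.4638 -0.2365 -0.0055] x-axis [-1.e-04 -0.e+00 -1.e+00] jaw yaw 0.2275 F [ 1.21 -0.7  -0.18] op 0.0202
shift [-0.0055 -0.0002  0.0101] spin 0.001 j6 -0.8
```

View pics/z11.png

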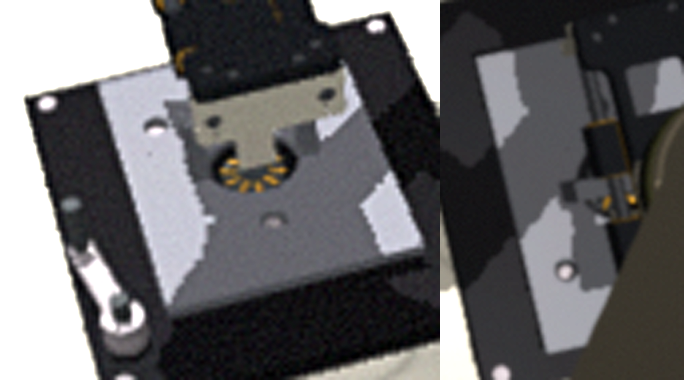

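move_arm(
  targets=[
    [[0,0,-0.0003],0],
    [[0,0,-0.0003],0],
    [[0,0,-0.0003],0],
    [[0,0,0],0],
  ],
)

```text
time: 16.2
position: [0.4628, -0.2367, -0.0055]
tool_rot: [-0.179, 1.564, 0.179]
force: [0.2, -0.2, 0.9]
opening: 0.0203
```

```bash
cat > look2.py <<'E'
import sys
from pf import *
n=sys.argv[1]
go(.4737,-.2344,.0,.2265)
b=cam("scene",f"pics/scene{n}.png")["pixels"];t=cam("top",f"pics/top{n}.png")["pixels"]
A=cv2.resize(b[178:270,165:265],(500,460),interpolation=cv2.INTER_CUBIC);B=cv2.resize(t[285:365,415:465],(288,460),interpolation=cv2.INTER_CUBIC)
cv2.imwrite(f"pics/z{n}.png",cv2.convertScaleAbs(np.hstack([A,B]),alpha=2))
E
python3 look2.py 12
```

```text
t 16.2 pos [ 0.4628 -0.2367 -0.0055] x-axis [-4.e-04 -0.e+00 -1.e+00] jaw yaw 0.2276 F [ 0.21 -0.24  0.87] op 0.0203
shift [-0.0055 -0.0002  0.0111] spin 0.0011 j6 -0.8
```

View pics/z12.png

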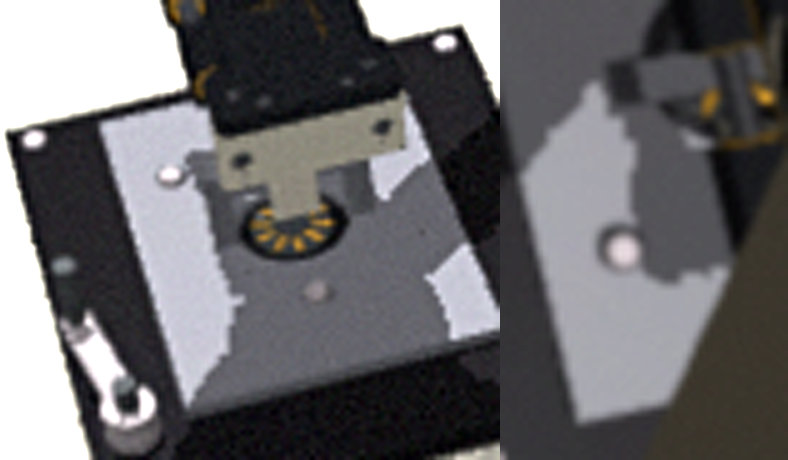

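move_arm(
  targets=[
    [[0,0,0],0],
    [[0,0,0],0],
    [[0,0,0],0],
  ],
  claw=0.45,
)

```text
time: 16.6
position: [0.4631, -0.2367, -0.0054]
tool_rot: [-0.179, 1.563, 0.179]
force: [-0.3, 1.0, 0.7]
opening: 0.0394
```

```bash
python3 look2.py 13
```

```text
t 16.6 pos [ 0.4631 -0.2367 -0.0054] x-axis [ 0. -0. -1.] jaw yaw 0.2276 F [-0.35  0.99  0.69] op 0.0394
shift [-0.0054 -0.0002  0.0109] spin 0.0011 j6 -0.8
```

View pics/z13.png

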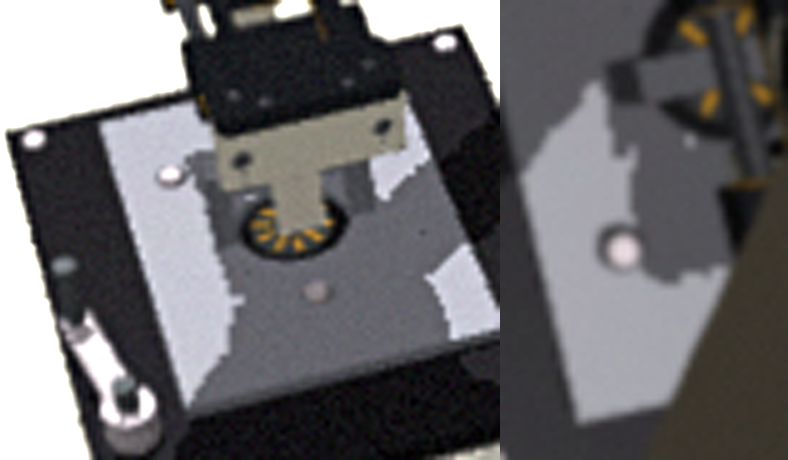

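move_arm(
  targets=[
    [[-0.01,0,0],0],
    [[-0.02,0,0],0],
    [[-0.03,0,0],0],
    [[-0.03,0,0],0],
    [[-0.02,0,0],0],
    [[0,0.03,0],0],
    [[0,0.04,0],0],
    [[0,0.04,0],0],
    [[0,0.04,0],0],
    [[0,0,0],0],
    [[0,0,0],0],
  ],
)

```text
time: 17.8
position: [0.4296, -0.0902, 0.1054]
tool_rot: [-0.181, 1.562, 0.179]
force: [0.1, -0.3, 0.3]
opening: 0.0416
```

Run:
```python
from pf import *
go(.4737,-.2344,.0,.2265)
b=cam("scene","pics/scene14.png")["pixels"];t=cam("top","pics/top14.png")["pixels"]
cv2.imwrite("pics/z14s.png",cv2.convertScaleAbs(cv2.resize(b[175:295,155:305],(750,600),interpolation=cv2.INTER_CUBIC),alpha=1.6,beta=10))
cv2.imwrite("pics/z14t.png",cv2.convertScaleAbs(cv2.resize(t[198:378,365:545],(600,600),interpolation=cv2.INTER_CUBIC),alpha=1.8,beta=10))
```

```text
t 17.8 pos [ 0.4296 -0.0902  0.1054] x-axis [ 1.5e-03 -8.0e-04 -1.0e+00] jaw yaw 0.2297 F [ 0.06 -0.3   0.26] op 0.0416
shift [ 0.1056 -0.1504  0.01  ] spin 0.0032 j6 -0.55
```

View pics/z14s.png

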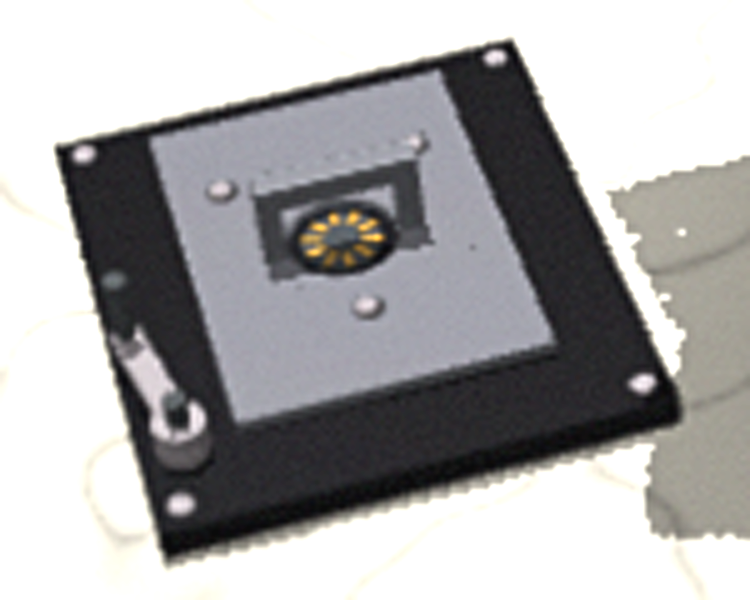

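View pics/z14t.png

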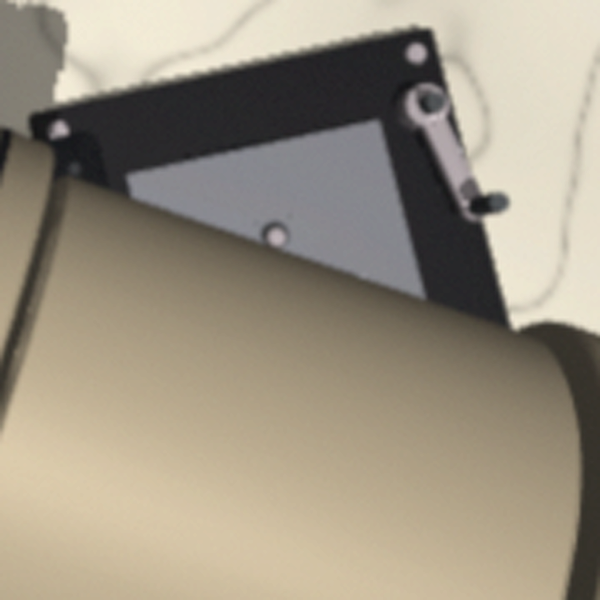

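Run:
```python
from pf import *
S=load("scene");T=load("top");C=corners(.022)
os=(S,sc([(554,344),(237,423),(152,138),(440,70),(368,305),(221,189)]),[C[k] for k in("fl","fr","nr","nl","h1","h3")])
ot=(T,tc([(127,174),(381,119),(275,236)]),[C[k] for k in("fl","fr","h1")])
for zf in(False,True):
    p,r=fitp([os,ot],(.47,-.23,.22),zf);print(p.round(4),r.round(1).tolist())
p,r=fitp([(os[0],os[1],np.array(os[2])+[0,0,.007]),(ot[0],ot[1],np.array(ot[2])+[0,0,.007])],(.47,-.23,.22));print("z+7",p.round(4),r.round(1).tolist())
# peg & pivot
bed=np.array([.4782,-.2328,.2263])
f=lambda a,dx: place(bed,[(.08-.055*np.cos(a-.35),-.086+.055*np.sin(a-.35),.0625),(.08,-.086,.0445)])
g=lambda q: np.concatenate([(proj(S,f(q[0],0))-sc([(114,280),(176,398)])).ravel(),(proj(T,f(q[0],0))-tc([(497,202),(433,101)])).ravel()])
r=least_squares(g,[.15]);print("a",r.x,g(r.x).reshape(-1,2).round(1).tolist())
print("peg,pivot",f(r.x[0],0).round(4).tolist(),"final",f(1.6,0).round(4).tolist())
```

```text
[ 0.4663 -0.2353  0.2195] [[-0.3, -0.5], [-0.7, -0.3], [-0.4, -0.3], [-0.1, -0.0], [-0.1, 0.2], [0.2, 0.1], [-0.3, -0.3], [-0.5, 0.2], [-0.3, -0.5]]
[ 4.662e-01 -2.353e-01  2.191e-01 -4.000e-04] [[-0.3, -0.4], [-0.7, -0.2], [-0.3, -0.2], [-0.1, 0.1], [-0.1, 0.3], [0.3, 0.2], [-0.3, -0.2], [-0.5, 0.4], [-0.3, -0.3]]
z+7 [ 0.4687 -0.2346  0.2265] [[0.1, -2.4], [-0.5, -1.9], [-0.8, -1.8], [-0.4, -1.8], [0.1, -1.6], [-0.0, -1.5], [-0.4, -1.8], [-0.1, -2.0], [0.1, -2.2]]
a [0.16465118] [[0.2, -0.1], [-0.4, 0.2], [-0.1, -0.6], [0.2, -0.5]]
peg,pivot [[0.5251, -0.3207, 0.0625], [0.5755, -0.2987, 0.0445]] final [[0.5468, -0.2517, 0.0625], [0.5755, -0.2987, 0.0445]]
```

move_arm(
  targets=[
    [[0,0,0],0.139],
    [[0,0,0],0.139],
    [[0,0,0],0.139],
    [[0,0,0],0.139],
    [[0,0,0],0.139],
    [[0,0,0],0.139],
    [[0,0,0],0.139],
    [[0,0,0],0.139],
    [[0,0,0],0.139],
    [[0,0,0],0.139],
    [[0,0,0],0],
    [[0,0,0],0],
  ],
)

```text
time: 19.1
position: [0.4293, -0.0914, 0.1046]
tool_rot: [0.901, 1.376, -0.901]
force: [0.6, -0.7, 0.3]
opening: 0.0419
```

```bash
python3 -c "
from h import *
go(.5251,-.3207,.06,-1.16)"
```

```text
t 19.1 pos [ 0.4293 -0.0914  0.1046] x-axis [-1.e-04 -1.e-04 -1.e+00] jaw yaw -1.1595 F [ 0.55 -0.69  0.27] op 0.0419
shift [ 0.0446 -0.0038  0.2485] spin 0.0005 j6 0.83
```

move_arm(
  targets=[
    [[0,-0.0005,0.02],0],
    [[0,-0.0005,0.035],0],
    [[0,-0.0005,0.035],0],
    [[0,-0.0005,0.035],0],
    [[0,-0.0005,0.035],0],
    [[0,-0.0005,0.035],0],
    [[0,-0.0005,0.0335],0],
    [[0,-0.0003,0.02],0],
    [[0.0223,0,0],0],
    [[0.0223,0,0],0],
    [[0,0,0],0],
    [[0,0,0],0],
  ],
)

```text
time: 20.3
position: [0.5238, -0.3201, 0.0596]
tool_rot: [0.902, 1.377, -0.902]
force: [0.2, 0.0, 1.3]
opening: 0.0418
```

Run:
```python
from pf import *
go(.5251,-.3207,-.002,-1.16)
b=cam("scene","pics/scene15.png")["pixels"];t=cam("top","pics/top15.png")["pixels"]
A=cv2.resize(b[165:295,145:265],(480,520),interpolation=cv2.INTER_CUBIC);B=cv2.resize(t[190:320,460:540],(320,520),interpolation=cv2.INTER_CUBIC)
cv2.imwrite("pics/z15.png",cv2.convertScaleAbs(np.hstack([A,B]),alpha=1.6,beta=10))
```

```text
t 20.3 pos [ 0.5238 -0.3201  0.0596] x-axis [-1.3e-03  9.0e-04 -1.0e+00] jaw yaw -1.1607 F [0.23 0.01 1.28] op 0.0418
shift [0.0616 0.001  0.0012] spin -0.0007 j6 0.53
```

View pics/z15.png

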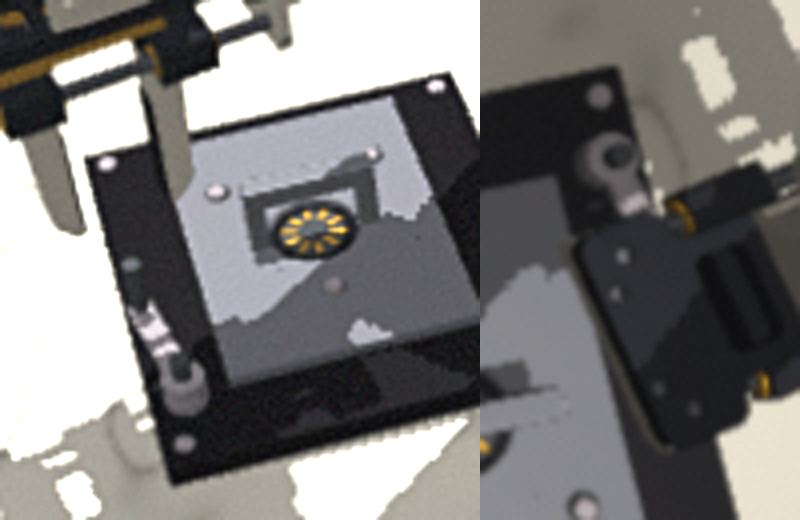

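Run:
```python
from pf import *
S=load("scene")
for z in(.05,.08,.09,.1,.11,.12): 
    w=ray(S,[(145+123/4,165+220/4)],z)[0];print(z,w.round(4))
for z in(.06,.09,.1,.11,.12): print(z,proj(S,[(.5238,-.3201,z)]).round(1))
```

```text
0.05 [ 0.4799 -0.3286  0.05  ]
0.08 [ 0.5134 -0.322   0.08  ]
0.09 [ 0.5246 -0.3197  0.09  ]
0.1 [ 0.5357 -0.3175  0.1   ]
0.11 [ 0.5469 -0.3153  0.11  ]
0.12 [ 0.5581 -0.3131  0.12  ]
0.06 [[178.1 231. ]]
0.09 [[175.6 219.7]]
0.1 [[174.7 215.9]]
0.11 [[173.8 212. ]]
0.12 [[173.  208.1]]
```

move_arm(
  targets=[
    [[0.015,0.001,0.0012],0],
    [[0.015,0,0],0],
    [[0.01,0,0],0],
    [[0.007,0,0],0],
    [[0.004,0,0],0],
    [[0.003,0,0],0],
    [[0,0,0],0],
  ],
)

```text
time: 21.1
position: [0.5257, -0.3208, 0.0057]
tool_rot: [0.903, 1.375, -0.903]
force: [-0.7, 0.7, -0.1]
opening: 0.0416
```

Run:
```python
from pf import *
go(.5251,-.3207,.006,-1.16)
b=cam("scene","pics/scene16.png")["pixels"]
A=cv2.resize(b[200:290,145:235],(600,600),interpolation=cv2.INTER_CUBIC)
cv2.imwrite("pics/z16.png",cv2.convertScaleAbs(A,alpha=1.6,beta=10))
```

```text
t 21.1 pos [ 0.5257 -0.3208  0.0057] x-axis [-2.e-04  2.e-04 -1.e+00] jaw yaw -1.1624 F [-0.68  0.7  -0.12] op 0.0416
shift [-0.0003 -0.0005 -0.0003] spin -0.0024 j6 0.53
```

View pics/z16.png

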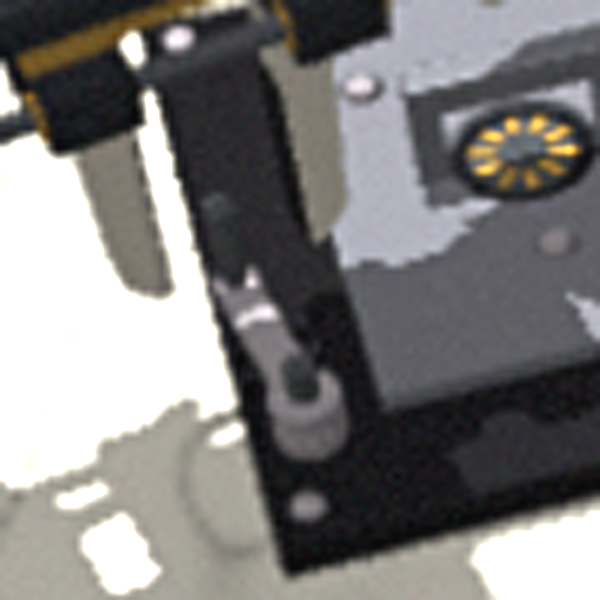

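move_arm(
  targets=[
    [[0,0,0],0],
    [[0,0,0],0],
    [[0,0,0],0],
    [[0,0,0],0],
    [[0,0,0],0],
    [[0,0,0],0],
  ],
  claw=0.16,
)

```text
time: 21.75
position: [0.5258, -0.3208, 0.0059]
tool_rot: [0.903, 1.375, -0.903]
force: [0.6, 0.2, 0.3]
opening: 0.015
```

Run:
```python
from pf import *
go(.5251,-.3207,.006,-1.16)
b=cam("scene","pics/scene17.png")["pixels"]
A=cv2.resize(b[200:290,145:235],(600,600),interpolation=cv2.INTER_CUBIC)
cv2.imwrite("pics/z17.png",cv2.convertScaleAbs(A,alpha=1.6,beta=10))
# tool-frame pivot
s=manip.observe();R=Ro.from_rotvec(s["tool_rot"]).as_matrix()
piv=np.array([.5755,-.2987]);print("pivot in tool",(R.T@np.r_[piv-np.array(s["position"])[:2],0]).round(4))
# ideal rows: rotate tool about pivot by dθ clockwise
v=R.T@np.r_[piv-np.array(s["position"])[:2],0]
for d in(.05,.07,.08):
    c,sn=np.cos(d),np.sin(d)  # spin +d about tool x
    Rx=np.array([[1,0,0],[0,c,-sn],[0,sn,c]]); print(d,(v-Rx@v).round(5))
```

```text
t 21.75 pos [ 0.5258 -0.3208  0.0059] x-axis [-0.  0. -1.] jaw yaw -1.1624 F [0.62 0.23 0.26] op 0.015
shift [-0.0001 -0.0006 -0.0004] spin -0.0024 j6 0.53
pivot in tool [ 0.      0.0544 -0.0006]
0.05 [ 0.00e+00  4.00e-05 -2.72e-03]
0.07 [ 0.00e+00  9.00e-05 -3.81e-03]
0.08 [ 0.       0.00013 -0.00435]
```

View pics/z17.png

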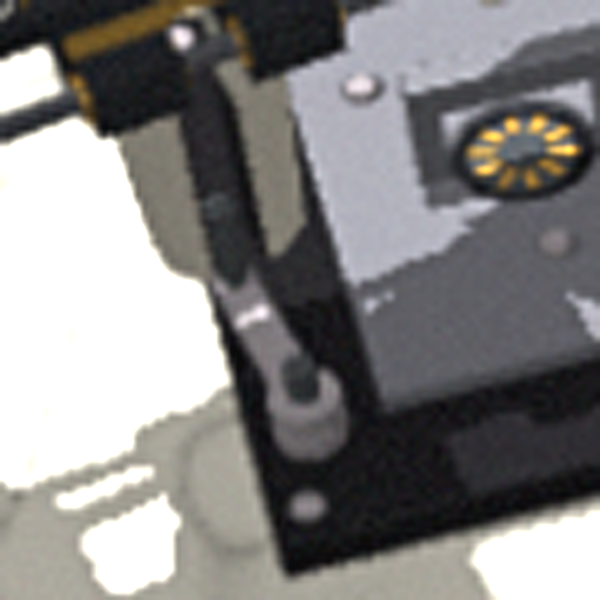

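move_arm(
  targets=[
    [[0,0.0001,-0.0038],0.07],
    [[0,0.0001,-0.0038],0.07],
    [[0,0.0001,-0.0038],0.07],
    [[0,0.0001,-0.0038],0.07],
    [[0,0.0001,-0.0038],0.07],
    [[0,0.0002,-0.0038],0.07],
    [[0,0.0001,-0.0038],0.07],
    [[0,0.0001,-0.0038],0.07],
    [[0,0.0001,-0.0038],0.07],
    [[0,0.0002,-0.0038],0.07],
    [[0,0.0001,-0.0038],0.07],
    [[0,0,0],0],
  ],
)

```text
time: 23.0
position: [0.5249, -0.2799, 0.0061]
tool_rot: [1.471, 1.015, -1.471]
force: [-0.5, -0.1, -0.0]
opening: 0.0145
```

```bash
cat > arc.py <<'E'
import sys
from pf import *
go(.5468,-.2517,.006,-1.16-1.435)
s=manip.observe();p=np.array(s["position"])[:2]-np.array([.5755,-.2987]);print("radius",np.hypot(*p).round(4))
# angle a of TCP about pivot in bed frame
q=np.array([[np.cos(.2263),np.sin(.2263)],[-np.sin(.2263),np.cos(.2263)]])@p
print("a_tcp",(np.arctan2(q[1],-q[0])+.35).round(3))
b=cam("scene",f"pics/scene{sys.argv[1]}.png")["pixels"]
A=cv2.resize(b[190:290,145:265],(720,600),interpolation=cv2.INTER_CUBIC)
cv2.imwrite(f"pics/z{sys.argv[1]}.png",cv2.convertScaleAbs(A,alpha=1.8,beta=10))
E
python3 arc.py 18
```

```text
t 23.0 pos [ 0.5249 -0.2799  0.0061] x-axis [ 3.e-04 -2.e-04 -1.e+00] jaw yaw -1.9332 F [-0.5  -0.12 -0.04] op 0.0145
shift [ 0.0001  0.0105 -0.0341] spin 0.6618 j6 1.36
radius 0.054
a_tcp 0.932
```

View pics/z18.png

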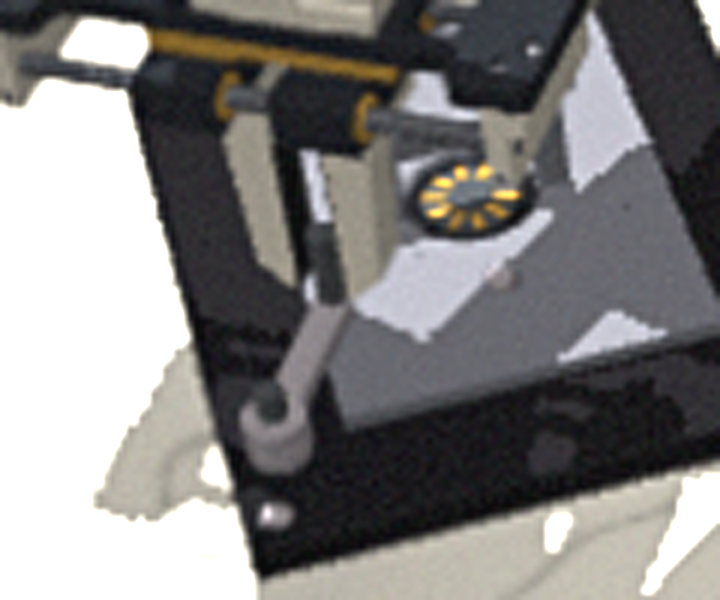

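Run:
```python
from pf import *
S=load("scene")
j=np.array([np.cos(-1.933+np.pi),np.sin(-1.933+np.pi)]);n=np.array([-j[1],j[0]])
for z in(.07,.09,.11,.125):
  for v in(-.0375,.0375):
    P=np.r_[np.array([.5249,-.2799])+.094*j+v*n,z];print(z,v,P.round(3),((proj(S,[P])[0]-[145,190])*6).round(0))
```

```text
0.07 -0.0375 [ 0.593 -0.205  0.07 ] [552. 344.]
0.07 0.0375 [ 0.523 -0.179  0.07 ] [627. 184.]
0.09 -0.0375 [ 0.593 -0.205  0.09 ] [546. 298.]
0.09 0.0375 [ 0.523 -0.179  0.09 ] [622. 139.]
0.11 -0.0375 [ 0.593 -0.205  0.11 ] [539. 251.]
0.11 0.0375 [ 0.523 -0.179  0.11 ] [617.  92.]
0.125 -0.0375 [ 0.593 -0.205  0.125] [534. 215.]
0.125 0.0375 [ 0.523 -0.179  0.125] [613.  56.]
```

move_arm(
  targets=[
    [[0,0.0001,-0.0038],0.07],
    [[0,0.0001,-0.0038],0.07],
    [[0,0.0001,-0.0038],0.07],
    [[0,0.0001,-0.0038],0.07],
    [[0,0.0001,-0.0038],0.07],
    [[0,0.0001,-0.0038],0.07],
    [[0,0.0001,-0.0038],0.07],
    [[0,0.0001,-0.0038],0.07],
    [[0,0.0001,-0.0022],0.04],
    [[0,0,0],0],
  ],
)

```text
time: 24.05
position: [0.5443, -0.2547, 0.0059]
tool_rot: [1.873, 0.59, -1.873]
force: [0.2, 0.2, -0.6]
opening: 0.0147
```

```bash
python3 arc.py 19
```

```text
t 24.05 pos [ 0.5443 -0.2547  0.0059] x-axis [-1.e-04 -1.e-04 -1.e+00] jaw yaw -2.531 F [ 0.17  0.23 -0.56] op 0.0147
shift [-0.0001 -0.001  -0.0038] spin 0.064 j6 2.01
radius 0.0539
a_tcp 1.53
```

View pics/z19.png

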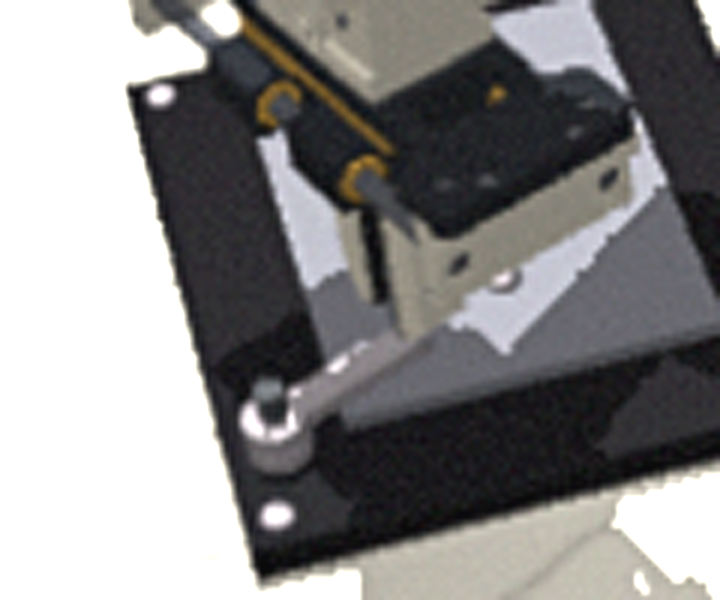

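move_arm(
  targets=[
    [[0,0,-0.0011],0.02],
    [[0,0,-0.0011],0.02],
    [[0,0,-0.0011],0.02],
    [[0,0,0],0],
  ],
)

```text
time: 24.5
position: [0.547, -0.2528, 0.0059]
tool_rot: [1.911, 0.538, -1.912]
force: [-0.7, -1.3, -0.1]
opening: 0.015
```

move_arm(
  targets=[
    [[0,0,-0.0011],0.01],
    [[0,0,-0.0006],0],
    [[0,0,0],0],
  ],
)

```text
time: 24.8
position: [0.5485, -0.2518, 0.0059]
tool_rot: [1.917, 0.53, -1.917]
force: [0.2, -0.1, -1.6]
opening: 0.0148
```

```bash
python3 arc.py 20
```

```text
t 24.8 pos [ 0.5485 -0.2518  0.0059] x-axis [-1.e-04  1.e-04 -1.e+00] jaw yaw -2.6021 F [ 0.18 -0.05 -1.55] op 0.0148
shift [-0.0001 -0.0009  0.0014] spin -0.0071 j6 2.09
radius 0.0542
a_tcp 1.625
```

Not at the stop yet (no force). Keep nudging.

move_arm(
  targets=[
    [[0,0,-0.0006],0],
    [[0,0,-0.0006],0],
    [[0,0,0],0],
  ],
)

```text
time: 25.15
position: [0.5487, -0.2516, 0.0058]
tool_rot: [1.916, 0.53, -1.919]
force: [-4.6, -2.1, 1.6]
opening: 0.0151
```

move_arm(
  targets=[
    [[0,0,-0.0005],0],
    [[0,0,-0.0005],0],
    [[0,0,0],0],
  ],
)

```text
time: 25.45
position: [0.5488, -0.2515, 0.0057]
tool_rot: [1.915, 0.53, -1.92]
force: [-8.0, -3.6, 2.9]
opening: 0.0153
```

move_arm(
  targets=[
    [[0,0,-0.0005],0],
    [[0,0,0],0],
  ],
)

```text
time: 25.65
position: [0.5488, -0.2514, 0.0057]
tool_rot: [1.914, 0.53, -1.921]
force: [-9.7, -5.7, 4.2]
opening: 0.0155
```

move_arm(
  targets=[
    [[0,0,0.0015],0],
    [[0,0,0.0015],0],
    [[0,0,0],0],
    [[0,0,0],0],
  ],
  claw=0.25,
)

```text
time: 26.05
position: [0.5485, -0.2519, 0.006]
tool_rot: [1.918, 0.53, -1.917]
force: [-0.1, -0.7, 0.9]
opening: 0.0231
```

move_arm(
  targets=[
    [[-0.005,0,0],0],
    [[-0.015,0,0],0],
    [[-0.02,0,0],0],
    [[-0.03,0,0],0],
    [[-0.03,0,0],0],
    [[-0.03,0,0],0],
    [[-0.02,0,0],0],
    [[0,0,0],0],
  ],
)

```text
time: 26.85
position: [0.5508, -0.2534, 0.1619]
tool_rot: [1.921, 0.523, -1.909]
force: [1.0, -0.1, -0.7]
opening: 0.0229
```

```bash
python3 -c "
from h import *
go(.43,.05,.16,-2.6)"
```

```text
t 26.85 pos [ 0.5508 -0.2534  0.1619] x-axis [ 0.0074 -0.0041 -1.    ] jaw yaw -2.6022 F [ 1.01 -0.08 -0.72] op 0.0229
shift [-3.000e-04 -3.224e-01 -5.220e-02] spin -0.0022 j6 2.09
```

move_arm(
  targets=[
    [[0,-0.02,-0.003],0],
    [[0,-0.04,-0.006],0],
    [[0,-0.04,-0.006],0],
    [[0,-0.04,-0.006],0],
    [[0,-0.04,-0.006],0],
    [[0,-0.04,-0.006],0],
    [[0,-0.04,-0.006],0],
    [[0,-0.04,-0.006],0],
    [[0,-0.02,-0.003],0],
    [[0,0,0],0],
    [[0,0,0],0],
  ],
)

```text
time: 27.95
position: [0.425, 0.0472, 0.1558]
tool_rot: [1.916, 0.531, -1.916]
force: [0.7, -0.6, -0.2]
opening: 0.0235
```

Run:
```python
from pf import *
go(.43,.05,.16,-2.6)
b=cam("scene","pics/scene21.png")["pixels"];t=cam("top","pics/top21.png")["pixels"]
cv2.imwrite("pics/z21s.png",cv2.convertScaleAbs(cv2.resize(b[175:295,155:305],(750,600),interpolation=cv2.INTER_CUBIC),alpha=1.6,beta=10))
cv2.imwrite("pics/z21t.png",cv2.convertScaleAbs(cv2.resize(t[198:378,365:545],(600,600),interpolation=cv2.INTER_CUBIC),alpha=1.8,beta=10))
```

```text
t 27.95 pos [0.425  0.0472 0.1558] x-axis [ 2.e-04 -4.e-04 -1.e+00] jaw yaw -2.601 F [ 0.65 -0.58 -0.22] op 0.0235
shift [-0.0042  0.0001 -0.0057] spin -0.001 j6 2.59
```

View pics/z21s.png

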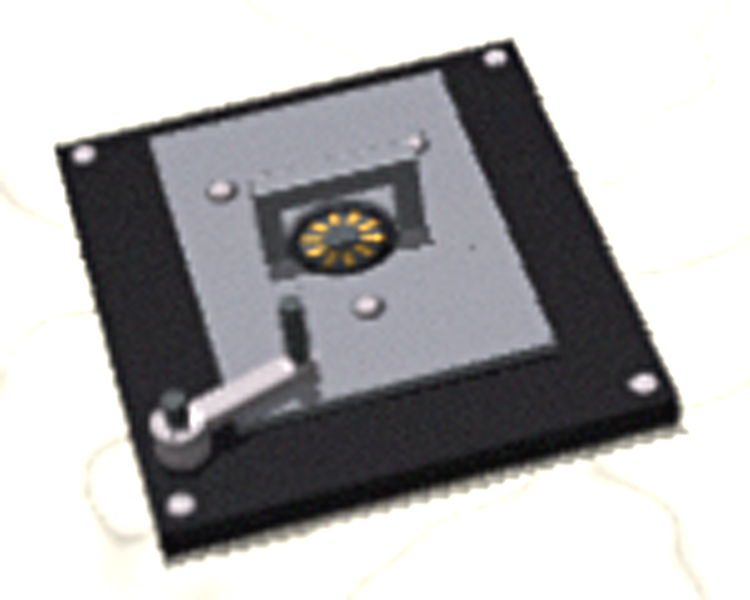

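View pics/z21t.png

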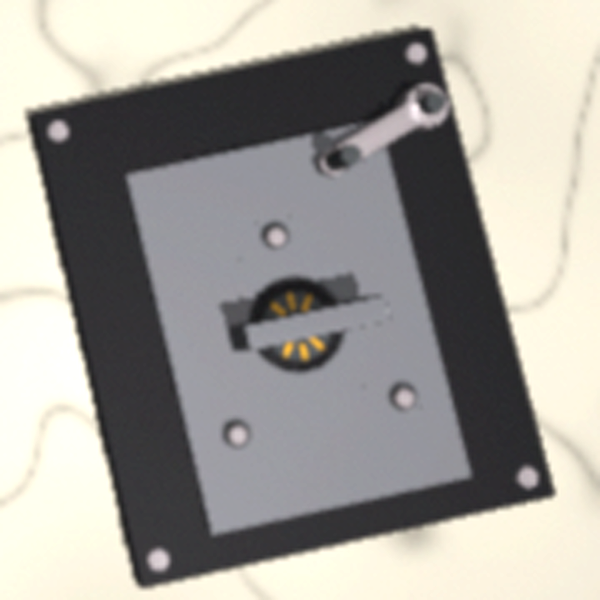

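View pics/scene21.png

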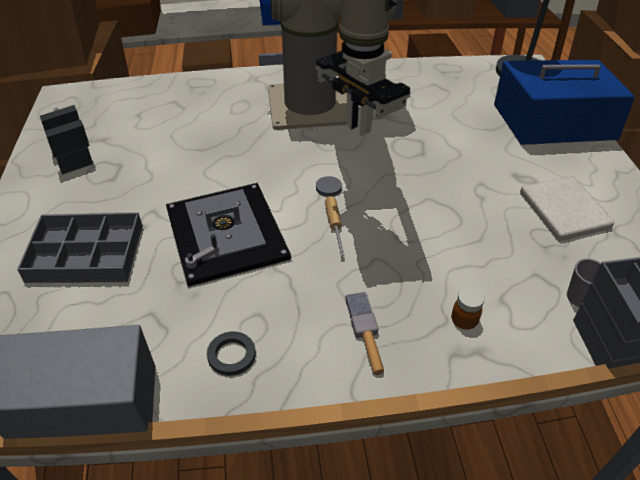

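Run:
```python
from pf import *
S=load("scene");T=load("top");bed=np.array([.4782,-.2328,.2263])
f=lambda a: place(bed,[(.08-.055*np.cos(a-.35),-.086+.055*np.sin(a-.35),.0625)])
g=lambda q: np.concatenate([(proj(S,f(q[0]))-sc([(290,302)])).ravel(),(proj(T,f(q[0]))-tc([(348,157)])).ravel()])
r=least_squares(g,[1.5]);print("a",r.x,g(r.x).round(1))
C=corners(.022)
os=(S,sc([(554,344),(152,138),(440,70),(368,305),(221,189)]),[C[k] for k in("fl","nr","nl","h1","h3")])
ot=(T,tc([(127,174),(212,535),(471,477)]),[C[k] for k in("fl","nl","nr")])
p,r=fitp([os,ot],(.47,-.23,.22),True);print(p.round(4),r.round(1).tolist())
```

```text
a [1.57676079] [-0.3 -0.2  0.7 -0.7]
[ 4.664e-01 -2.355e-01  2.231e-01 -1.000e-04] [[-0.3, -0.6], [-0.6, -0.1], [-0.4, 0.0], [-0.1, 0.2], [0.1, 0.3], [-0.3, -0.1], [-0.5, -0.2], [-0.2, 0.2]]
```

```bash
python3 -c "
from station import manip
print(manip.finish_job())"
```

```text
the job is handed in; nothing more can be done
None
```

The mask plate is seated flush over the three pins, and the hold-down arm has been swung round and let go. The job was handed in at about 28 s, with the robot clear of everything.

**Plate:** I set it on the pin tops about 9 mm to the +x side, opened the fingers, and pushed it along in small steps with readings near 1 N. The pins had caught it by the time I checked after a 0.3 mm step, and I stopped there. The last two-camera fit puts the plate's height within about 0.5 mm of flush. The pins look unmoved to within roughly 1 mm.

**Hold-down arm:** I pushed the peg round until it met its stop, where the force rose to about 11 N, then backed off and lifted away. The cameras read the arm's angle as about 1.58 rad against a nominal 1.6. That is within the measuring error, and the rise in force agrees that it reached the stop.

**Disagreement found:** The robot's reported tip height was about 35 mm lower than where the finger tips really were, so my first grip closed above the handle. It touched nothing and the plate did not move. I used camera and contact checks for heights after that.

**Other things on the bench:** In the last picture they look where they were.

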